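# Find the stamped flower crate and put it in the dispatch line

## Task

Tip both wooden crates over towards the robot, easing each one down gently onto its near long side so that its underside can be seen, without letting it drop. Then push the crate with the stamp burnt into its underside, lying as it is, onto the black dispatch line, so that it lies squarely across the tape with its middle over it, and leave the other crate lying where it is. Nothing is to be picked up, and the other things on the bench are to be left alone.

Things in the scene. Friction and masses are not known exactly. Their poses are not given: they have to be found in the camera images.
- crate_a: one of two alike open pine crates, empty, 0.34 to 0.53 kg: x 100, y 180, z 150 mm tall, walls 8 mm, posts 10 mm square in the inner corners. Origin: centre of its foot; the floor inside is 15 mm above it, the underside recessed 5 mm. Hand hole 44 x 22 in each short end, centred 115 above the foot. Stands upright at first, x axis pointing away from the robot within 16 degrees; its near long side is at x = -50
- crate_b: the other crate, same in size and axes. Lying on its near long side a crate's x axis points up, its mouth faces the robot, its underside faces away, and it is 100 mm high. Friction on the bench is 0.55 to 0.7, so it tips without sliding only if pulled near its rim. Centre of mass about 64 mm above the foot: it overbalances at about 38 degrees, and left to itself then falls hard
- stamp (a point): centre of the burnt-in stamp, on the underside of one of the two crates, at the middle of its bottom board: a dark brown ring, 68 mm across, round a five-petalled flower. The other crate's underside is bare. It cannot be seen until the crate is tipped
- line: the dispatch line: a strip of black tape stuck flat on the bench, 38 mm wide, 500 mm long, running away from the robot between the two crates. The origin is the middle of the strip; its x axis runs along it, its y axis across it. It has no height to speak of
- vase: brown glass bottle used as a vase, 64 mm across, 222 mm tall, with short flowers in its neck up to 340 mm; it stands between the crates on the far side, left of the tape. Origin: centre of its underside; leave it alone
- phone: phone lying flat, 74 x 150 x 9 mm, at the far side of the bench to the right. Origin: centre of its underside; leave it alone
- snips: flower snips lying flat, about 165 mm long and 70 mm wide, at the far side of the bench to the left. Origin: centre of its underside; leave it alone
- glue: white squeeze bottle with an orange spout, 54 mm across, 166 mm tall, to the left of the left-hand crate and farther back. Origin: centre of its underside; leave it alone
- jar: clear jar with a steel cap, 72 mm across, 100 mm tall, to the right of the right-hand crate and farther back. Origin: centre of its underside; leave it alone
- parcel: packed cardboard parcel, 110 x 160 x 100 mm, already queued at the far end of the dispatch line. Origin: centre of its underside; leave it alone

How it is judged:
On the way, in this order (a step that is already met when the one before it is completed fails the run):
1. both crates lie on their near long sides, mouth towards the robot (angle between each of crate_a, crate_b's own x axis and vertical below 0.15 rad), for 0.3 s.
2. the stamped crate, still lying, is across the dispatch line (angle between crate_a's own x axis and vertical below 0.15 rad and y of crate_a in the frame of line between -0.03 and 0.03 m and x of crate_a in the frame of line between -0.25 and 0.25 m and angle between the y axis of crate_a and the y axis of line, either way round below 0.21 rad), for 0.3 s.
At the end, for the whole second after the job is handed in: the stamped crate lies on its near long side (within 0.15 rad) with its middle within 30 mm of the centre line of the tape and its long axis square to the tape within 0.21 rad (12 degrees); the other crate lies on its near long side at least 180 mm off the centre line; both at rest (all of step 2 and angle between crate_b's own x axis and vertical below 0.15 rad and (y of crate_b in the frame of line above 0.18 m or y of crate_b in the frame of line below -0.18 m) and linear speed of each of crate_a, crate_b below 0.02 m/s); the robot touches nothing.
It fails at once if a crate is lifted or carried off the bench (((height (world z) of crate_a above 0.04 m and angle between crate_a's own z axis and vertical below 0.3 rad) or height (world z) of crate_a above 0.08 m) or ((height (world z) of crate_b above 0.04 m and angle between crate_b's own z axis and vertical below 0.3 rad) or height (world z) of crate_b above 0.08 m)).
It fails at once if a crate is dropped or thrown over (turns faster than 4.5 rad/s) (angular speed of any of crate_a, crate_b above 4.5 rad/s).
It fails at once if the unstamped crate is pushed away (more than 0.2 m from where its foot stood) (distance of crate_b from where it was at the start of the episode above 0.2 m).
It fails at once if another thing on the bench is moved by more than 30 mm (distance of any of vase, phone, snips, glue, jar, parcel from where it was at the start of the episode above 0.03 m).
It also fails if it takes over 72 s, if anything falls off the work surface, if the arm or the gripper's body presses on something with over 40 N, if the wrist force passes 120 N, or if a joint passes its speed limit or range.

## Robot

A 7-joint arm with a two-finger parallel gripper is mounted at the origin on the work surface. World frame = base frame: x ahead of the robot, y to its left, z up, the work surface at z = 0. Lengths are in m, angles in rad, forces in N, time in s.
With the tool pointing down it reaches from about 0.4 to 0.85 m from the base axis. Payload 10.4 kg.
Tool frame: the origin (TCP) lies midway between the tips of the shut fingers; the grasp point (between the pads) lies 19 mm behind it; z points along the fingers, y is the direction in which the jaws open and shut (so a half turn about z gives the same grasp; the last joint's range is limited). The gripper opens to 85 mm and grips with 20 to 120 N. Pads are 22 mm wide; open, the fingers measure 114 mm over their backs; the gripper's body (76 mm by 85 mm) begins 54 mm behind the grasp point. The pads swing forward as they close: fully open they stand 13 mm farther back than shut.
Start: joints at [1.235, 0.332, -0.065, 1.46, 0.022, 1.35, -0.088], TCP at [0.192, -0.595, 0.211] pointing down, gripper open.
Joint ranges: [-2.6, 2.6], [-0.5, 2.12], [-1.47, 1.34], [0.16, 2.42], [-1.27, 4.41], [0.06, 2.06], [-2.6, 2.6]. Speed limits (rad/s): [2.22, 2.22, 2.79, 2.79, 3.14, 3.14, 3.14].

## Interface

Orientations are given as a rotation vector (axis times angle).
In Python, from plant import bot gives the robot as it stands.
- The arm moves only by the tool arm_command, never from a script. Its argument "increments" is text: rows parted by semicolons, each of 7 numbers parted by spaces: the closure, from -1 (fully open) to 1 (shut), so that 0 is half open, then the shift along the tool's x, y, z in cm, then the turn, a rotation vector about the tool's x, y, z in rad. A call has exactly 8 rows; each row shifts and turns the commanded pose from where the row before left it, along the tool's axes as they then stand; what a row does not reach is not made up. A row lasts 1/10 s, in which the tool goes at most 50 mm and 8.59 degrees, less where a joint would pass 70% of its speed; a pose out of reach is approached as far as the arm can. A call with a gripper value outside its range is refused whole. The fingers move at their own pace and stop on an object; "force" is the grip in N (left out, the last holds). Time passes only in rows, so rows that do not move let the fingers close, or fill a call up. It gives the time, the measured TCP pose, the force and the opening at its end, in the units of the state.
- bot.state(): the state, without advancing time (a new reading comes with each control period).
- bot.snapshot(name): name is "scene" or "top" or "wrist"; returns a dict with "pixels" (400x640x3 uint8, red, green, blue), "range_z" (400x640 float32, m along the optical axis (not along the pixel's ray), 0 where there is no reading), "intrinsics" (3x3 intrinsics, pixels), "distortion" ([k1, k2, p1, p2, k3] as OpenCV has them; the pictures are not rectified), "eye" and "rotation" of the camera in the world. Camera axes: x right, y up, looking along -z (the intrinsics and any distortion apply to the point x, -y, -z); pixel columns grow to the right and rows downward; lengths in m; the calibration is good to about 2 mm. A picture is of the moment at which its call begins.
- bot.hand_in(): hands the job in, once; it reports no verdict.
The state is a dict: "time": time; "joint_pos": joint angles; "joint_vel": joint speeds; "joint_efforts": joint torques, N m; "tcp_pos": TCP position; "tool_rot": TCP orientation; "force": force on the tool from outside, world axes, zero at the start; "wrist_torque": the same for the moment, N m; "gripper_width": finger opening in m.
Only numpy, scipy, OpenCV 4.12 (cv2) and the standard library are available. Lean on these libraries where they do the work, as an engineer would, in place of code of your own. Each camera call takes 0.05 s, during which the arm holds its last target.

## Working session

There is one attempt and no reset: what is moved stays moved. The work goes in short steps, Python scripts to look and compute and a tool call to move; the robot and the scene stay as the last step left them, time stands still between calls to the robot, and variables do not carry over. Pictures are saved under pics/ and viewed, and the job is handed in when it is done.

Besides the shell and the picture viewer there is one more tool, called as name(argument=value, ...) on one line, values as JSON. arm_command: Moves the arm, as the interface text tells. Its arguments: {"type":"object","properties":{"increments":{"type":"string"},"force":{"type":"number"}},"required":["increments"]}

```bash
ls; mkdir -p pics; cat > h.py <<'E'
import numpy as np, cv2
from plant import bot
from scipy.spatial.transform import Rotation as R
def snap(n,f):
    s=bot.snapshot(n); cv2.imwrite(f'pics/{f}.png',s['pixels'][:,:,::-1]); np.savez(f'pics/{f}.npz',**s); return s
def pt(s,u,v,z=None):
    K=s['intrinsics']; p=cv2.undistortPoints(np.array([[[u,v]]],float),K,s['distortion'])[0,0]
    d=s['rotation']@np.array([p[0],-p[1],-1]); 
    t=s['range_z'][int(v),int(u)] if z is None else (z-s['eye'][2])/d[2]
    return s['eye']+d*t
def cloud(s):
    K=s['intrinsics']; vv,uu=np.mgrid[0:400,0:640]
    p=cv2.undistortPoints(np.stack([uu,vv],-1).reshape(-1,1,2).astype(float),K,s['distortion'])[:,0]
    d=np.c_[p[:,0],-p[:,1],-np.ones(len(p))]*s['range_z'].reshape(-1,1)
    return (d@s['rotation'].T+s['eye']).reshape(400,640,3)
E
python3 - <<'E'
from h import *
for n in ['scene','top','wrist']:
    s=snap(n,n+'0'); print(n,s['eye'],s['rotation'].round(3).tolist(),s['intrinsics'].tolist())
st=bot.state(); print(st); print(R.from_rotvec(st['tool_rot']).as_matrix().round(3))
E
```

```text
pics
scene [ 1.20893573 -0.49104445  1.0899102 ] [0.584, 0.259, 0.832] [[473.04740433073744, 0.0, 322.47126460344714], [0.0, 473.04740433073744, 199.06185929888133], [0.0, 0.0, 1.0]]
top [ 0.4131197  -0.01038022  1.40336089] [0.164, -0.139, -1.54] [[400.9292714141572, 0.0, 329.48777671179295], [0.0, 400.9292714141572, 195.83525628023858], [0.0, 0.0, 1.0]]
wrist [ 0.26102803 -0.57302933  0.37368477] [-0.25, 0.183, -1.248] [[303.2298691051257, 0.0, 319.7787038309455], [0.0, 303.2298691051257, 194.21428730065244], [0.0, 0.0, 1.0]]
{'time': 0.15, 'joint_pos': array([ 1.2354051 ,  0.33270418, -0.06470913,  1.46072236,  0.02161176,
        1.34990796, -0.08849752]), 'joint_vel': array([-0.00055933, -0.00250291, -0.0007413 , -0.00405817, -0.00057584,
        0.00106899,  0.0007184 ]), 'joint_efforts': array([-5.53438349e-05, -6.25828314e+01,  4.85891907e-02, -3.91848636e+01,
        1.61502388e-02,  7.59421644e-03,  5.31219314e-05]), 'tcp_pos': array([ 0.19223183, -0.59439145,  0.21032524]), 'tool_rot': array([-3.10223138e+00, -4.89217985e-01,  3.38246662e-04]), 'force': array([-0.29946362,  0.1090385 , -0.79166514]), 'wrist_torque': array([0.00380165, 0.01910714, 0.01785266]), 'gripper_width': 0.08573429216207662}
[[ 0.951  0.308 -0.   ]
 [ 0.308 -0.951  0.001]
 [-0.    -0.001 -1.   ]]
```

```bash
sed -i "s/s=bot.snapshot(n);/s=bot.snapshot(n); s['rotation']=R.from_rotvec(s['rotation']).as_matrix();/" h.py
python3 - <<'E'
from h import *
for n in ['scene','top']:
    d=dict(np.load(f'pics/{n}0.npz')); d['rotation']=R.from_rotvec(d['rotation']).as_matrix(); np.savez(f'pics/{n}0.npz',**d)
    c=cloud(d); m=(c[...,2]<0.005)&(c[...,2]>-.01); print(n,m.mean())
E
```

```text
scene 0.41371484375
top 0.36254296875
```

View pics/scene0.png

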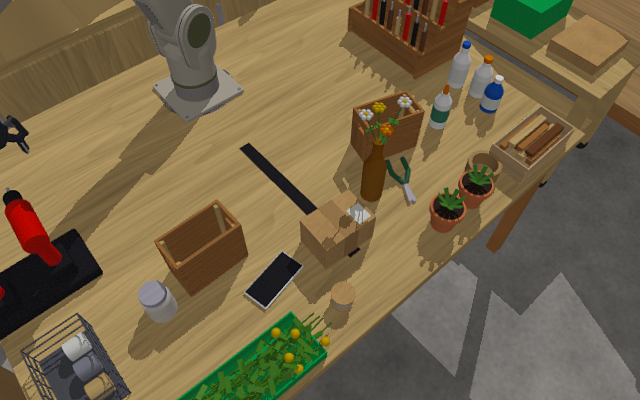

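View pics/top0.png

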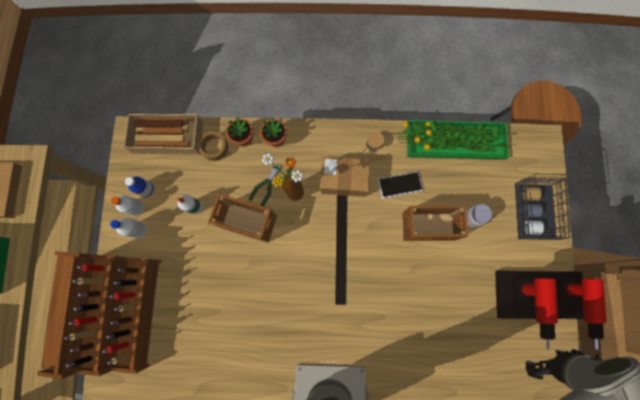

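```bash
python3 - <<'E'
from h import *
t=dict(np.load('pics/top0.npz')); c=cloud(t)
for nm,(u0,u1,v0,v1) in dict(L=(195,285,185,250),Rr=(395,475,195,250)).items():
    q=c[v0:v1,u0:u1].reshape(-1,3); q=q[(q[:,2]>.135)&(q[:,2]<.16)]
    r=cv2.minAreaRect((q[:,:2]*1000).astype(np.float32)); print(nm,len(q),r, cv2.boxPoints(r).round())
    print(np.median(q[:,2]))
for u,v in [(342,196),(337,303),(346,303),(347,197)]: print('tape',pt(t,u,v,0).round(3))
for nm,(u,v) in dict(jar=(480,215),glue=(187,203),parcel=(345,175),vase=(293,190)).items(): print(nm,pt(t,u,v).round(3))
for a,n,z in [('wrist','w',0)]: pass
img=cv2.imread('pics/top0.png'); cv2.imwrite('pics/topz.png',cv2.resize(img[140:320,180:500],None,fx=2.5,fy=2.5,interpolation=cv2.INTER_CUBIC))
E
```

```text
L 552 ((628.4852905273438, 279.6270446777344), (199.50057983398438, 187.049072265625), 74.33497619628906) [[512. 209.]
 [692. 158.]
 [745. 350.]
 [565. 401.]]
0.14906725980069324
Rr 584 ((588.6824340820312, -333.5473937988281), (100.24404907226562, 180.87255859375), 1.1069495677947998) [[ 537. -244.]
 [ 540. -425.]
 [ 641. -423.]
 [ 637. -242.]]
0.1497007944536467
tape [ 0.689 -0.029  0.   ]
tape [ 0.317 -0.02   0.   ]
tape [ 0.318 -0.05   0.   ]
tape [ 0.686 -0.047  0.   ]
jar [ 0.616 -0.485  0.099]
glue [0.63  0.484 0.116]
parcel [ 0.741 -0.036  0.101]
vase [0.676 0.131 0.147]
```

View pics/topz.png

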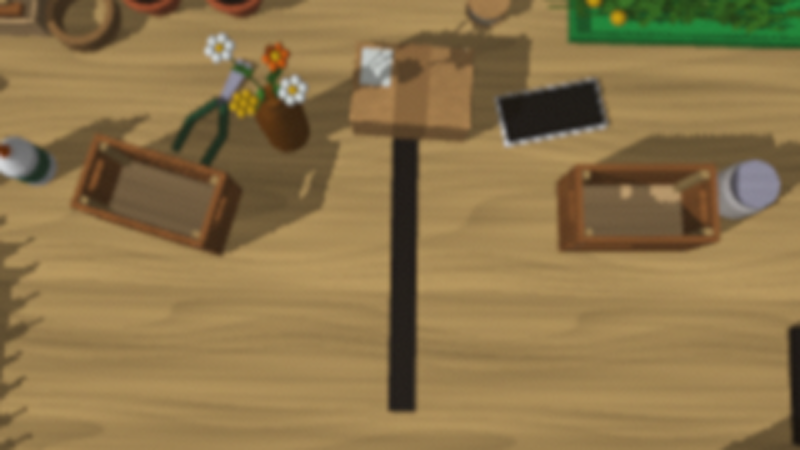

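```bash
python3 - <<'E'
from h import *
t=dict(np.load('pics/top0.npz')); c=cloud(t); px=t['pixels'].astype(int)
m=np.zeros((400,640),bool); m[185:250,200:285]=1
m&=(c[...,2]>.138)&(c[...,2]<.158)
n,l,s,_=cv2.connectedComponentsWithStats(m.astype(np.uint8),connectivity=4)
for i in range(1,n):
    if s[i,4]>40:
        q=c[l==i]; r=cv2.minAreaRect((q[:,:2]*1000).astype(np.float32)); print(s[i],r,cv2.boxPoints(r).round())
d=px.sum(2)<170; d[:205]=0; d[300:]=0; d[:,:325]=0; d[:,360:]=0
P=np.array([pt(t,u,v,0)[:2] for v,u in np.argwhere(d)])
k=np.polyfit(P[:,0],P[:,1],1); print(k, 'res',np.std(P[:,1]-np.polyval(k,P[:,0]))*12**.5)
E
```

```text
[208 193  63  46 516] ((589.603515625, 300.24609375), (180.7914276123047, 101.03899383544922), 74.33497619628906) [[517. 227.]
 [614. 200.]
 [663. 374.]
 [565. 401.]]
[ 0.01011796 -0.0340863 ] res 0.032649822134879054
```

```bash
cat > plan.py <<'E'
from h import *
C={'R':(np.array([.589,-.334]),np.deg2rad(1.1)),'L':(np.array([.590,.300]),np.deg2rad(-15.7))}
def Rt(a,psi=0):
    y=np.array([np.cos(a),np.sin(a),0]); z=np.array([0,0,-1.]); M=np.c_[np.cross(y,z),y,z]
    return M@R.from_rotvec([-psi,0,0]).as_matrix()
def arc(k,th,ratio=.67,off=0.,depth=.025):
    """TCP pose for crate k at tip angle th; off: shift of tool along its y"""
    c,a=C[k]; ex=np.array([np.cos(a),np.sin(a),0]); ph=np.arctan2(.150,.096)+th; r=np.hypot(.15,.096)
    piv=np.r_[c,0]-.05*ex; rim=piv+r*(np.cos(ph)*ex+np.sin(ph)*np.array([0,0,1]))
    M=Rt(a,ratio*th); return rim+M[:,2]*depth+M[:,1]*off, M
def plan(poses,clo,start=None):
    """poses: list of (p,M) one per row; prints calls"""
    st=bot.state()
    p,M=(st['tcp_pos'],R.from_rotvec(st['tool_rot']).as_matrix()) if start is None else start
    rows=[]
    for (q,N) in poses:
        d=(M.T@(q-p)*100).round(1); w=R.from_matrix(M.T@N).as_rotvec().round(2)
        assert abs(np.linalg.norm(d))<5.05 and np.linalg.norm(w)<.152,(d,w)
        rows.append(f'{clo:g} '+' '.join(f'{x+0:g}' for x in d)+' '+' '.join(f'{x+0:g}' for x in w))
        p=p+M@d/100; M=M@R.from_rotvec(w).as_matrix()
    while len(rows)%8: rows.append(f'{clo:g} 0 0 0 0 0 0')
    for i in range(0,len(rows),8): print('; '.join(rows[i:i+8]),'\n')
    return p,M
def lin(p0,M0,p1,M1,n):
    w=R.from_matrix(M0.T@M1).as_rotvec()
    return [(p0+(p1-p0)*i/n, M0@R.from_rotvec(w*i/n).as_matrix()) for i in range(1,n+1)]
def cur():
    st=bot.state(); return st['tcp_pos'],R.from_rotvec(st['tool_rot']).as_matrix()
E
python3 - <<'E'
from plan import *
p,M=cur(); q,N=arc('R',0); print(q)
h=q+[0,0,.13]
plan(lin(p,M,h,N,15),.3)
t=dict(np.load('pics/top0.npz')); c=cloud(t)
f=c[150:200,255:310].reshape(-1,3); f=f[f[:,2]>.15]; print('flowers',f.min(0),f.max(0))
E
```

```text
[ 0.63499152 -0.33311692  0.125     ]
0.3 3.3 -0.7 -0.3 0 0 -0.09; 0.3 3.4 -0.5 -0.3 0 0 -0.08; 0.3 3.5 -0.2 -0.3 0 0 -0.09; 0.3 3.4 0.2 -0.3 0 0 -0.08; 0.3 3.4 0.4 -0.3 0 0 -0.09; 0.3 3.3 0.7 -0.3 0 0 -0.08; 0.3 3.3 1 -0.3 0 0 -0.09; 0.3 3.2 1.3 -0.3 0 0 -0.08 

0.3 3.1 1.5 -0.3 0 0 -0.09; 0.3 2.9 1.8 -0.3 0 0 -0.08; 0.3 2.8 2 -0.3 0 0 -0.09; 0.3 2.6 2.2 -0.3 0 0 -0.08; 0.3 2.4 2.5 -0.3 0 0 -0.09; 0.3 2.1 2.7 -0.3 0 0 -0.08; 0.3 2 2.8 -0.3 0 0 -0.09; 0.3 0 0 0 0 0 0 

flowers [ 0.4131197  -0.01038022  0.15060127] [0.74187137 0.1981694  1.40336089]
```

arm_command(increments="0.3 3.3 -0.7 -0.3 0 0 -0.09; 0.3 3.4 -0.5 -0.3 0 0 -0.08; 0.3 3.5 -0.2 -0.3 0 0 -0.09; 0.3 3.4 0.2 -0.3 0 0 -0.08; 0.3 3.4 0.4 -0.3 0 0 -0.09; 0.3 3.3 0.7 -0.3 0 0 -0.08; 0.3 3.3 1 -0.3 0 0 -0.09; 0.3 3.2 1.3 -0.3 0 0 -0.08", force=20)

```text
time: 0.95
tcp_pos: [0.4297, -0.4549, 0.2348]
tool_rot: [-2.76, -1.501, 0.0]
force: [-0.1, -1.7, 0.0]
gripper_width: 0.0299
```

arm_command(increments="0.3 3.1 1.5 -0.3 0 0 -0.09; 0.3 2.9 1.8 -0.3 0 0 -0.08; 0.3 2.8 2 -0.3 0 0 -0.09; 0.3 2.6 2.2 -0.3 0 0 -0.08; 0.3 2.4 2.5 -0.3 0 0 -0.09; 0.3 2.1 2.7 -0.3 0 0 -0.08; 0.3 2 2.8 -0.3 0 0 -0.09; 0.3 0 0 0 0 0 0")

```text
time: 1.75
tcp_pos: [0.6389, -0.3277, 0.2548]
tool_rot: [-2.184, -2.255, -0.005]
force: [0.0, 0.1, -0.9]
gripper_width: 0.0304
```

```bash
python3 - <<'E'
from plan import *
snap('wrist','w1')
p,M=cur(); print(p,bot.state()['joint_pos'].round(2),bot.state()['gripper_width']); q,N=arc('R',0); print(q)
plan(lin(p,M,q,N,7),.3)
E
```

```text
[ 0.63704696 -0.33017005  0.25488104] [ 0.67  0.57 -0.44  1.07  0.23  1.55  0.32] 0.029916843306757295
[ 0.63499152 -0.33311692  0.125     ]
0.3 0 0 1.9 0 0 0; 0.3 -0.1 -0.1 1.8 0 0 0; 0.3 0 0 1.9 0 0 0; 0.3 -0.1 0 1.8 0 0 0; 0.3 0 0 1.9 0 0 0.01; 0.3 -0.1 -0.1 1.8 0 0 0; 0.3 0 0 1.9 0 0 0; 0.3 0 0 0 0 0 0
```

View pics/w1.png

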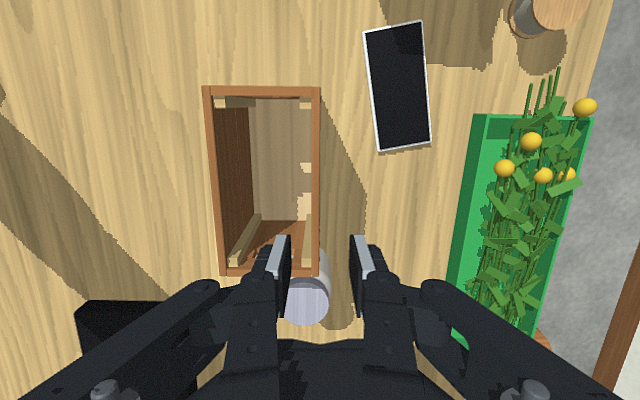

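arm_command(increments="0.3 0 0 1.9 0 0 0; 0.3 -0.1 -0.1 1.8 0 0 0; 0.3 0 0 1.9 0 0 0; 0.3 -0.1 0 1.8 0 0 0; 0.3 0 0 1.9 0 0 0; 0.3 -0.1 -0.1 1.8 0 0 0; 0.3 0 0 1.9 0 0 0; 0.3 0 0 0 0 0 0")

```text
time: 2.6
tcp_pos: [0.6308, -0.3367, 0.1227]
tool_rot: [-2.196, -2.24, 0.004]
force: [-0.1, -1.0, 0.3]
gripper_width: 0.0294
```

```bash
python3 - <<'E'
from plan import *
snap('wrist','w2'); 
p,M=cur(); print(p,bot.state()['force'],bot.state()['gripper_width'])
n=32; seq=[arc('R',np.pi/2*i/n) for i in range(1,n+1)]
plan(seq,.3)
E
```

```text
[ 0.63183588 -0.33678758  0.12474276] [-0.2921829  -0.90983963  0.70238462] 0.0296037387007565
0.3 0.4 -0.3 -0.5 -0.04 0 0; 0.3 0 -0.7 -0.4 -0.03 0 0; 0.3 0 -0.7 -0.5 -0.03 0 0; 0.3 0 -0.7 -0.4 -0.03 0 0; 0.3 0 -0.7 -0.4 -0.04 0 0; 0.3 0 -0.7 -0.4 -0.03 0 0; 0.3 0 -0.7 -0.3 -0.03 0 0; 0.3 0 -0.7 -0.4 -0.04 0 0 

0.3 0 -0.7 -0.4 -0.03 0 0; 0.3 0 -0.7 -0.3 -0.03 0 0; 0.3 0 -0.8 -0.3 -0.03 0 0; 0.3 0 -0.7 -0.3 -0.04 0 0; 0.3 0 -0.7 -0.4 -0.03 0 0; 0.3 0 -0.8 -0.2 -0.03 0 0; 0.3 0 -0.7 -0.3 -0.04 0 0; 0.3 0 -0.8 -0.3 -0.03 0 0 

0.3 0 -0.7 -0.2 -0.03 0 0; 0.3 0 -0.8 -0.3 -0.03 0 0; 0.3 0 -0.8 -0.2 -0.04 0 0; 0.3 0 -0.7 -0.2 -0.03 0 0; 0.3 0 -0.8 -0.2 -0.03 0 0; 0.3 0 -0.8 -0.2 -0.04 0 0; 0.3 0 -0.8 -0.1 -0.03 0 0; 0.3 0 -0.7 -0.2 -0.03 0 0 

0.3 0 -0.8 -0.1 -0.03 0 0; 0.3 0 -0.8 -0.1 -0.04 0 0; 0.3 0 -0.8 -0.1 -0.03 0 0; 0.3 0 -0.8 -0.1 -0.03 0 0; 0.3 0 -0.8 -0.1 -0.04 0 0; 0.3 0 -0.7 -0.1 -0.03 0 0; 0.3 0 -0.8 0 -0.03 0 0; 0.3 0 -0.8 -0.1 -0.04 0 0
```

View pics/w2.png

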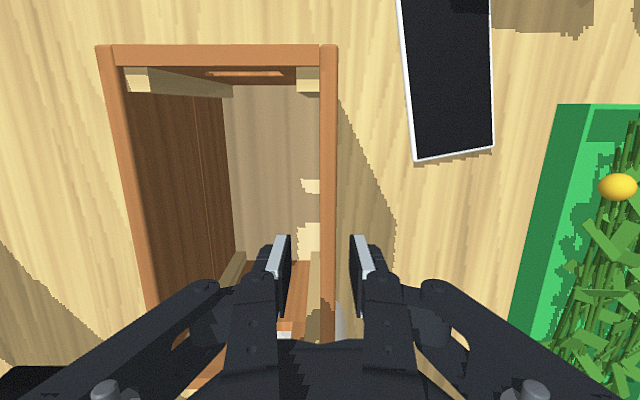

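arm_command(increments="0.3 0.4 -0.3 -0.5 -0.04 0 0; 0.3 0 -0.7 -0.4 -0.03 0 0; 0.3 0 -0.7 -0.5 -0.03 0 0; 0.3 0 -0.7 -0.4 -0.03 0 0; 0.3 0 -0.7 -0.4 -0.04 0 0; 0.3 0 -0.7 -0.4 -0.03 0 0; 0.3 0 -0.7 -0.3 -0.03 0 0; 0.3 0 -0.7 -0.4 -0.04 0 0")

```text
time: 3.45
tcp_pos: [0.5783, -0.3339, 0.154]
tool_rot: [2.053, 2.098, 0.286]
force: [-0.5, -0.2, 0.8]
gripper_width: 0.0296
```

```bash
python3 - <<'E'
from plan import *
p,M=cur(); print(p,arc('R',np.pi/8)[0],bot.state()['force'],bot.state()['gripper_width'])
s=snap('scene','s3'); cv2.imwrite('pics/s3z.png',cv2.resize(s['pixels'][100:320,60:380,::-1],None,fx=2.4,fy=2.4))
n=32; seq=[arc('R',np.pi/2*i/n) for i in range(9,n+1)]
plan(seq,.3)
E
```

```text
[ 0.57834868 -0.33389083  0.1540056 ] [ 0.57679425 -0.33423436  0.15117988] [-0.49857246 -0.18373314  0.8037734 ] 0.029649587831496245
0.3 0.1 -0.8 -0.1 -0.02 0 0; 0.3 0 -0.7 -0.3 -0.04 0 0; 0.3 0 -0.7 -0.4 -0.03 0 0; 0.3 0 -0.7 -0.3 -0.03 0 0; 0.3 0 -0.8 -0.3 -0.03 0 0; 0.3 0 -0.7 -0.3 -0.04 0 0; 0.3 0 -0.8 -0.2 -0.03 0 0; 0.3 0 -0.7 -0.3 -0.03 0 0 

0.3 0 -0.8 -0.2 -0.04 0 0; 0.3 0 -0.7 -0.3 -0.03 0 0; 0.3 0 -0.8 -0.2 -0.03 0 0; 0.3 0 -0.8 -0.2 -0.03 0 0; 0.3 0 -0.7 -0.2 -0.04 0 0; 0.3 0 -0.8 -0.2 -0.03 0 0; 0.3 0 -0.8 -0.1 -0.03 0 0; 0.3 0 -0.8 -0.2 -0.04 0 0 

0.3 0 -0.7 -0.1 -0.03 0 0; 0.3 0 -0.8 -0.2 -0.03 0 0; 0.3 0 -0.8 -0.1 -0.03 0 0; 0.3 0 -0.8 -0.1 -0.04 0 0; 0.3 0 -0.8 0 -0.03 0 0; 0.3 0 -0.8 -0.1 -0.03 0 0; 0.3 0 -0.8 -0.1 -0.04 0 0; 0.3 0 -0.8 0 -0.03 0 0
```

View pics/s3z.png

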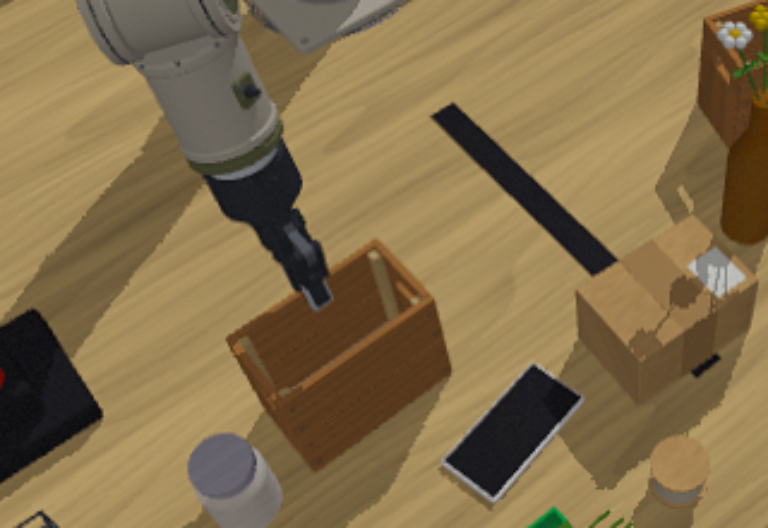

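```bash
python3 - <<'E'
from plan import *
s=dict(np.load('pics/s3.npz'))
for n,(u,v) in dict(farL=(285,395),farR=(435,298),nearR=(378,243),nearL=(230,342),botL=(318,468),botR=(450,370),tip=(318,305)).items():
    U=60+u/2.4;V=100+v/2.4
    print(n,pt(s,U,V).round(3))
w=snap('wrist','w3')
E
```

```text
farL [ 0.631 -0.409  0.146]
farR [ 0.545 -0.2   -0.001]
nearR [ 0.546 -0.246  0.151]
nearL [ 0.549 -0.42   0.149]
botL [ 0.642 -0.415  0.009]
botR [ 0.636 -0.243  0.007]
tip [ 0.596 -0.339  0.19 ]
```

View pics/w3.png

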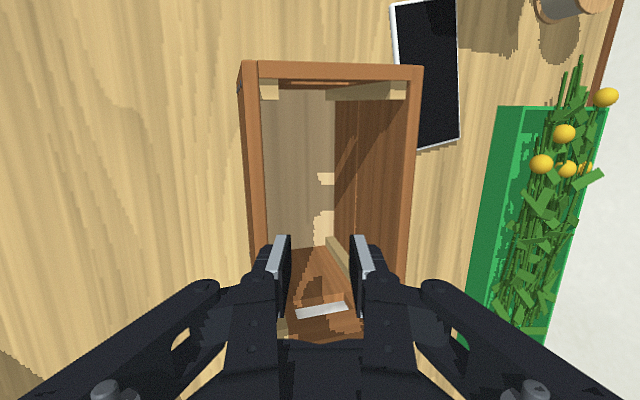

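```bash
cat >> plan.py <<'E'
def off(th):
    d=np.rad2deg(th); return -.009*np.interp(d,[0,5,30,60],[0,1,1,0])
def tip(k,th): return arc(k,th,.8,off(th),.045)
E
python3 - <<'E'
from plan import *
p,M=cur(); q,N=tip('R',0); print(q)
a=q+[0,0,.09]; pp=p+[0,0,.035]
plan(lin(p,M,pp,M,1)+lin(pp,M,a,N,6)+lin(a,N,q,N,6),.35)
E
```

```text
[ 0.63499152 -0.33311692  0.105     ]
0.35 0 0.9 -3.4 0 0 0; 0.35 0 1 0.2 0.05 0 0; 0.35 0 1 0.1 0.04 0 0; 0.35 0 0.9 0.1 0.05 0 0; 0.35 0.1 1 0 0.04 0 0; 0.35 0 1 0 0.05 0 0; 0.35 0 1 -0.1 0.04 0 0; 0.35 0 0 1.5 0 0 0 

0.35 0 0 1.5 0 0 0; 0.35 0 0 1.5 0 0 0; 0.35 0 0 1.5 0 0 0; 0.35 0 0 1.5 0 0 0; 0.35 0 0 1.5 0 0 0; 0.35 0 0 0 0 0 0; 0.35 0 0 0 0 0 0; 0.35 0 0 0 0 0 0
```

arm_command(increments="0.35 0 0.9 -3.4 0 0 0; 0.35 0 1 0.2 0.05 0 0; 0.35 0 1 0.1 0.04 0 0; 0.35 0 0.9 0.1 0.05 0 0; 0.35 0.1 1 0 0.04 0 0; 0.35 0 1 0 0.05 0 0; 0.35 0 1 -0.1 0.04 0 0; 0.35 0 0 0 0 0 0")

```text
time: 4.35
tcp_pos: [0.6391, -0.3293, 0.1934]
tool_rot: [-2.194, -2.247, 0.0]
force: [-0.0, 0.2, 0.0]
gripper_width: 0.0277
```

```bash
python3 - <<'E'
from plan import *
p,M=cur(); q,N=tip('R',0); print(p,M.round(3))
plan(lin(p,M,q,N,7),.35)
E
```

```text
[ 0.63910982 -0.32928231  0.1934394 ] [[-0.024  1.    -0.001]
 [ 1.     0.024  0.001]
 [ 0.001 -0.001 -1.   ]]
0.35 -0.1 -0.1 1.3 0 0 0; 0.35 0 0 1.2 0 0 0; 0.35 -0.1 -0.1 1.3 0 0 0; 0.35 0 0 1.3 0 0 0; 0.35 -0.1 -0.1 1.2 0 0 0; 0.35 0 -0.1 1.3 0 0 0; 0.35 -0.1 0 1.2 0 0 0; 0.35 0 0 0 0 0 0
```

```bash
cat > log.txt <<'E'
0.3 3.3 -0.7 -0.3 0 0 -0.09; 0.3 3.4 -0.5 -0.3 0 0 -0.08; 0.3 3.5 -0.2 -0.3 0 0 -0.09; 0.3 3.4 0.2 -0.3 0 0 -0.08; 0.3 3.4 0.4 -0.3 0 0 -0.09; 0.3 3.3 0.7 -0.3 0 0 -0.08; 0.3 3.3 1 -0.3 0 0 -0.09; 0.3 3.2 1.3 -0.3 0 0 -0.08
0.3 3.1 1.5 -0.3 0 0 -0.09; 0.3 2.9 1.8 -0.3 0 0 -0.08; 0.3 2.8 2 -0.3 0 0 -0.09; 0.3 2.6 2.2 -0.3 0 0 -0.08; 0.3 2.4 2.5 -0.3 0 0 -0.09; 0.3 2.1 2.7 -0.3 0 0 -0.08; 0.3 2 2.8 -0.3 0 0 -0.09; 0.3 0 0 0 0 0 0
0.3 0 0 1.9 0 0 0; 0.3 -0.1 -0.1 1.8 0 0 0; 0.3 0 0 1.9 0 0 0; 0.3 -0.1 0 1.8 0 0 0; 0.3 0 0 1.9 0 0 0; 0.3 -0.1 -0.1 1.8 0 0 0; 0.3 0 0 1.9 0 0 0; 0.3 0 0 0 0 0 0
0.3 0.4 -0.3 -0.5 -0.04 0 0; 0.3 0 -0.7 -0.4 -0.03 0 0; 0.3 0 -0.7 -0.5 -0.03 0 0; 0.3 0 -0.7 -0.4 -0.03 0 0; 0.3 0 -0.7 -0.4 -0.04 0 0; 0.3 0 -0.7 -0.4 -0.03 0 0; 0.3 0 -0.7 -0.3 -0.03 0 0; 0.3 0 -0.7 -0.4 -0.04 0 0
0.35 0 0.9 -3.4 0 0 0; 0.35 0 1 0.2 0.05 0 0; 0.35 0 1 0.1 0.04 0 0; 0.35 0 0.9 0.1 0.05 0 0; 0.35 0.1 1 0 0.04 0 0; 0.35 0 1 0 0.05 0 0; 0.35 0 1 -0.1 0.04 0 0; 0.35 0 0 0 0 0 0
E
python3 - <<'E'
from plan import *
p=np.array([.192,-.595,.211]); M=R.from_rotvec([-3.10223138e+00, -4.89217985e-01,0]).as_matrix()
for l in open('log.txt'):
    for r in l.split(';'):
        x=np.array(r.split(),float); p=p+M@x[1:4]/100; M=M@R.from_rotvec(x[4:]).as_matrix()
    print(p.round(4), R.from_matrix(M).as_rotvec().round(3))
for _ in range(6): bot.snapshot('wrist'); print(bot.state()['tcp_pos'].round(4))
E
```

```text
[ 0.4284 -0.4561  0.2351] [-2.762e+00 -1.496e+00 -1.000e-03]
[ 0.6349 -0.3333  0.2562] [-2.196e+00 -2.245e+00 -1.000e-03]
[ 0.633  -0.3362  0.1262] [-2.196e+00 -2.245e+00 -1.000e-03]
[ 0.5778 -0.3335  0.1524] [2.056 2.102 0.286]
[ 0.6364 -0.3312  0.1937] [-2.196e+00 -2.245e+00 -1.000e-03]
[ 0.6383 -0.33    0.1935]
[ 0.6374 -0.3307  0.1936]
[ 0.6368 -0.3312  0.1938]
[ 0.6364 -0.3316  0.1939]
[ 0.6362 -0.3317  0.194 ]
[ 0.6361 -0.3317  0.194 ]
```

```bash
cat >> plan.py <<'E'
import json
def rep(rows=None):
    """commanded pose, replaying every row sent (log.txt)"""
    p=np.array([.192,-.595,.211]); M=R.from_rotvec([-3.10223138e+00, -4.89217985e-01,0]).as_matrix()
    for l in open('log.txt'):
        for r in l.split(';'):
            x=np.array(r.split(),float); p=p+M@x[1:4]/100; M=M@R.from_rotvec(x[4:]).as_matrix()
    return p,M
def log(s): open('log.txt','a').write(s.strip()+'\n')
E
python3 - <<'E'
from plan import *
p,M=rep(); q,N=tip('R',0)
s=plan(lin(p,M,q,N,7),.35,(p,M))
print('arc')
n=40; plan([tip('R',np.pi/2*i/n) for i in range(1,n+1)],.35,s)
E
```

```text
0.35 0 0 1.3 0 0 0; 0.35 -0.1 0 1.2 0 0 0; 0.35 0 -0.1 1.3 0 0 0; 0.35 0 0 1.3 0 0 0; 0.35 0 0 1.2 0 0 0; 0.35 -0.1 0 1.3 0 0 0; 0.35 0 0 1.3 0 0 0; 0.35 0 0 0 0 0 0 

arc
0.35 0 -0.9 -0.4 -0.03 0 0; 0.35 0 -0.9 -0.3 -0.03 0 0; 0.35 0 -0.5 -0.3 -0.03 0 0; 0.35 0 -0.5 -0.4 -0.04 0 0; 0.35 0 -0.4 -0.3 -0.03 0 0; 0.35 0 -0.5 -0.3 -0.03 0 0; 0.35 0 -0.5 -0.3 -0.03 0 0; 0.35 0 -0.5 -0.3 -0.03 0 0 

0.35 0 -0.4 -0.3 -0.03 0 0; 0.35 0 -0.5 -0.3 -0.03 0 0; 0.35 0 -0.5 -0.3 -0.04 0 0; 0.35 0 -0.5 -0.3 -0.03 0 0; 0.35 0 -0.5 -0.3 -0.03 0 0; 0.35 0 -0.4 -0.3 -0.03 0 0; 0.35 0 -0.4 -0.2 -0.03 0 0; 0.35 0 -0.5 -0.3 -0.03 0 0 

0.35 0 -0.4 -0.3 -0.03 0 0; 0.35 0 -0.4 -0.2 -0.04 0 0; 0.35 0 -0.4 -0.3 -0.03 0 0; 0.35 0 -0.5 -0.3 -0.03 0 0; 0.35 0 -0.4 -0.2 -0.03 0 0; 0.35 0 -0.5 -0.3 -0.03 0 0; 0.35 0 -0.4 -0.2 -0.03 0 0; 0.35 0 -0.4 -0.3 -0.03 0 0 

0.35 0 -0.5 -0.2 -0.04 0 0; 0.35 0 -0.4 -0.3 -0.03 0 0; 0.35 0 -0.5 -0.2 -0.03 0 0; 0.35 0.1 -0.5 -0.2 -0.03 0 0; 0.35 0 -0.5 -0.3 -0.03 0 0; 0.35 0 -0.6 -0.2 -0.03 0 0; 0.35 0 -0.5 -0.2 -0.03 0 0; 0.35 0 -0.5 -0.2 -0.04 0 0 

0.35 0 -0.5 -0.2 -0.03 0 0; 0.35 0 -0.6 -0.2 -0.03 0 0; 0.35 0 -0.5 -0.2 -0.03 0 0; 0.35 0 -0.5 -0.2 -0.03 0 0; 0.35 0 -0.6 -0.2 -0.03 0 0; 0.35 0 -0.5 -0.2 -0.03 0 0; 0.35 0 -0.5 -0.2 -0.04 0 0; 0.35 0 -0.6 -0.1 -0.03 0 0
```

arm_command(increments="0.35 0 0 1.3 0 0 0; 0.35 -0.1 0 1.2 0 0 0; 0.35 0 -0.1 1.3 0 0 0; 0.35 0 0 1.3 0 0 0; 0.35 0 0 1.2 0 0 0; 0.35 -0.1 0 1.3 0 0 0; 0.35 0 0 1.3 0 0 0; 0.35 0 0 0 0 0 0")

```text
time: 5.45
tcp_pos: [0.6347, -0.3326, 0.1017]
tool_rot: [-2.195, -2.244, 0.002]
force: [0.6, -0.3, 0.0]
gripper_width: 0.0282
```

arm_command(increments="0.35 0 -0.9 -0.4 -0.03 0 0; 0.35 0 -0.9 -0.3 -0.03 0 0; 0.35 0 -0.5 -0.3 -0.03 0 0; 0.35 0 -0.5 -0.4 -0.04 0 0; 0.35 0 -0.4 -0.3 -0.03 0 0; 0.35 0 -0.5 -0.3 -0.03 0 0; 0.35 0 -0.5 -0.3 -0.03 0 0; 0.35 0 -0.5 -0.3 -0.03 0 0")

```text
time: 6.25
tcp_pos: [0.5879, -0.3341, 0.1278]
tool_rot: [2.062, 2.11, 0.268]
force: [2.5, -0.0, 1.9]
gripper_width: 0.0277
```

```bash
python3 - <<'E'
from plan import *
log("0.35 0 0 1.3 0 0 0; 0.35 -0.1 0 1.2 0 0 0; 0.35 0 -0.1 1.3 0 0 0; 0.35 0 0 1.3 0 0 0; 0.35 0 0 1.2 0 0 0; 0.35 -0.1 0 1.3 0 0 0; 0.35 0 0 1.3 0 0 0; 0.35 0 0 0 0 0 0")
log("0.35 0 -0.9 -0.4 -0.03 0 0; 0.35 0 -0.9 -0.3 -0.03 0 0; 0.35 0 -0.5 -0.3 -0.03 0 0; 0.35 0 -0.5 -0.4 -0.04 0 0; 0.35 0 -0.4 -0.3 -0.03 0 0; 0.35 0 -0.5 -0.3 -0.03 0 0; 0.35 0 -0.5 -0.3 -0.03 0 0; 0.35 0 -0.5 -0.3 -0.03 0 0")
print(rep()[0],cur()[0],bot.state()['force'])
s=snap('scene','s4'); cv2.imwrite('pics/s4z.png',cv2.resize(s['pixels'][100:320,60:380,::-1],None,fx=2.4,fy=2.4))
E
```

```text
[ 0.58610236 -0.33427478  0.12611616] [ 0.58786355 -0.33411541  0.12781371] [ 2.5278583  -0.01577062  1.90050025]
```

View pics/s4z.png

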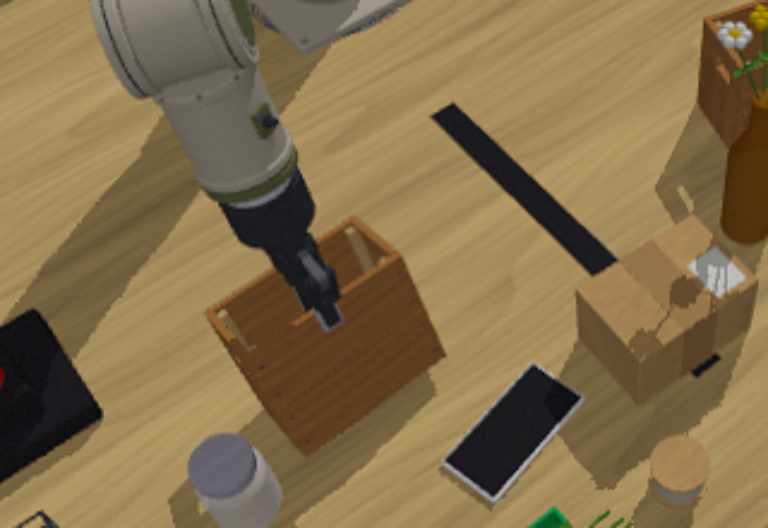

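arm_command(increments="0.35 0 -0.4 -0.3 -0.03 0 0; 0.35 0 -0.5 -0.3 -0.03 0 0; 0.35 0 -0.5 -0.3 -0.04 0 0; 0.35 0 -0.5 -0.3 -0.03 0 0; 0.35 0 -0.5 -0.3 -0.03 0 0; 0.35 0 -0.4 -0.3 -0.03 0 0; 0.35 0 -0.4 -0.2 -0.03 0 0; 0.35 0 -0.5 -0.3 -0.03 0 0")

```text
time: 7.1
tcp_pos: [0.5443, -0.335, 0.135]
tool_rot: [1.92, 1.964, 0.502]
force: [0.8, 0.5, 0.5]
gripper_width: 0.0276
```

```bash
python3 - <<'E'
from plan import *
log("0.35 0 -0.4 -0.3 -0.03 0 0; 0.35 0 -0.5 -0.3 -0.03 0 0; 0.35 0 -0.5 -0.3 -0.04 0 0; 0.35 0 -0.5 -0.3 -0.03 0 0; 0.35 0 -0.5 -0.3 -0.03 0 0; 0.35 0 -0.4 -0.3 -0.03 0 0; 0.35 0 -0.4 -0.2 -0.03 0 0; 0.35 0 -0.5 -0.3 -0.03 0 0")
print(rep()[0],cur()[0],bot.state()['force'],bot.state()['joint_pos'].round(2))
s=snap('scene','s5'); cv2.imwrite('pics/s5z.png',cv2.resize(s['pixels'][100:320,60:380,::-1],None,fx=2.4,fy=2.4))
E
```

```text
[ 0.54355164 -0.3352207   0.13458018] [ 0.54430963 -0.33504682  0.13502395] [0.78895084 0.45202062 0.45953295] [ 1.25  0.23 -0.66  1.9  -0.25  0.67  0.82]
```

View pics/s5z.png

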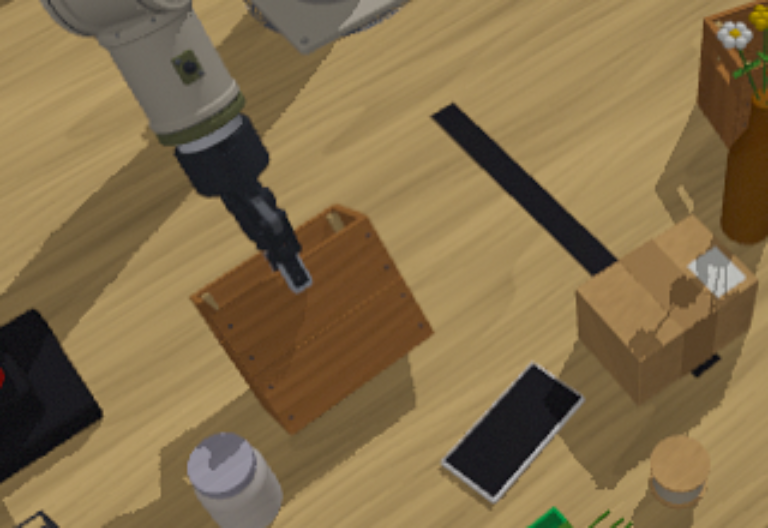

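```bash
cat > fk.py <<'E'
from plan import *
from scipy.optimize import least_squares
import itertools
S=[([1.2354051 ,  0.33270418, -0.06470913,  1.46072236,  0.02161176,1.34990796, -0.08849752],[.19223183,-.59439145,.21032524],[-3.10223138e+00,-4.89217985e-01,3.38e-4])]
st=bot.state(); S.append((st['joint_pos'],st['tcp_pos'],st['tool_rot']))
def fk(q,sg,P):
    h,a,b,d,e1,e2=P; Z=lambda t:R.from_rotvec([0,0,t]).as_matrix(); Y=lambda t:R.from_rotvec([0,t,0]).as_matrix()
    A=Z(sg[0]*q[0])@Y(q[1]); p=np.array([0,0,h])+A@[e1,0,a]
    A=A@Z(sg[1]*q[2])@Y(sg[4]*q[3]); p=p+A@[e2,0,b]
    A=A@Z(sg[2]*q[4])@Y(sg[5]*q[5]); p=p+A@[0,0,d]
    return p,A@Z(sg[3]*q[6])
if __name__=='__main__':
    for sg in itertools.product([1,-1],repeat=6):
        # rotation consistency: base yaw+tool yaw unknown constants (multiples of 90)
        for k in range(4):
            e=0
            for q,p,w in S:
                A=fk(q,sg,[0]*6)[1]; T=R.from_rotvec(w).as_matrix(); D=A@R.from_rotvec([0,0,k*np.pi/2]).as_matrix()
                e+=R.from_matrix(D.T@T).magnitude()
            if e<.1: print(sg,k,e)
E
python3 fk.py
```

```text
(-1, -1, -1, -1, 1, 1) 1 1.6320770202635288e-07
```

```bash
cat > ik.py <<'E'
from fk import *
sg=(-1,-1,-1,-1,1,1)
f=lambda P:np.concatenate([fk(q,sg,P)[0]-p for q,p,w in S]+[np.array(P[4:])*1e-3])
r=least_squares(f,[.34,.4,.4,.3,0,0]); P=r.x
LO=np.array([-2.6,-.5,-1.47,.16,-1.27,.06,-2.6]);HI=np.array([2.6,2.12,1.34,2.42,4.41,2.06,2.6])
def ik(p,M,q0):
    def g(q):
        x,A=fk(q,sg,P); A=A@R.from_rotvec([0,0,np.pi/2]).as_matrix()
        return np.r_[(x-p)*10,R.from_matrix(A.T@M).as_rotvec(),(q-q0)*1e-3]
    s=least_squares(g,np.clip(q0,LO+1e-3,HI-1e-3),bounds=(LO,HI)); return s.x,np.linalg.norm(g(s.x)[:6])
if __name__=='__main__':
    print(P.round(4),abs(r.fun).max())
    q=bot.state()['joint_pos']
    for ratio in (.8,):
        for th in np.deg2rad(np.arange(36,91,6)):
            p,M=arc('R',th,ratio,off(th),.045); q,e=ik(p,M,q); print(round(np.rad2deg(th)),p.round(3),q.round(2),round(e,4))
E
python3 ik.py
```

```text
[-6.1315  5.2208 -0.0676  0.3901 -1.3916 -1.3617] 0.0013916356375068349
36 [ 0.544 -0.335  0.135] [ 1.25  0.23 -0.66  1.9  -0.25  0.67  0.82] 0.0
42 [ 0.53  -0.335  0.135] [ 1.37  0.22 -0.62  1.93 -0.47  0.67  1.13] 0.0
48 [ 0.517 -0.335  0.134] [ 1.46  0.21 -0.54  1.96 -0.69  0.71  1.44] 0.0
54 [ 0.504 -0.336  0.132] [ 1.52  0.2  -0.45  2.   -0.87  0.79  1.68] 0.0
60 [ 0.491 -0.336  0.128] [ 1.56  0.19 -0.37  2.03 -1.    0.89  1.87] 0.0
66 [ 0.477 -0.336  0.122] [ 1.59  0.18 -0.29  2.07 -1.1   0.98  2.02] 0.0
72 [ 0.464 -0.336  0.114] [ 1.61  0.17 -0.23  2.12 -1.18  1.07  2.14] 0.0
78 [ 0.452 -0.337  0.104] [ 1.62  0.16 -0.18  2.16 -1.25  1.16  2.23] 0.0
84 [ 0.441 -0.337  0.094] [ 1.71  0.15 -0.17  2.21 -1.27  1.27  2.31] 0.0
90 [ 0.432 -0.337  0.082] [ 1.82  0.14 -0.18  2.26 -1.27  1.38  2.39] 0.0
```

```bash
sed -i "s/\*1e-3\])$/*.05, (fk([.67,.57,-.44,1.07,.23,1.55,.32],sg,P)[0]-[.637,-.33,.2549])*.1])/" ik.py; python3 ik.py
```

```text
[-0.3564  0.8356  0.4046  0.3134 -0.0834 -0.1536] 0.035860348190835806
36 [ 0.544 -0.335  0.135] [ 1.25  0.23 -0.66  1.91 -0.26  0.66  0.82] 0.0
42 [ 0.53  -0.335  0.135] [ 1.37  0.2  -0.71  1.97 -0.44  0.6   1.03] 0.0
48 [ 0.517 -0.335  0.134] [ 1.48  0.17 -0.74  2.04 -0.66  0.58  1.29] 0.0
54 [ 0.504 -0.336  0.132] [ 1.57  0.15 -0.75  2.11 -0.9   0.59  1.56] 0.0
60 [ 0.491 -0.336  0.128] [ 1.64  0.13 -0.73  2.18 -1.12  0.64  1.82] 0.0
66 [ 0.477 -0.336  0.122] [ 2.14  0.14 -1.18  2.29 -1.27  0.65  2.03] 0.0
72 [ 0.464 -0.336  0.114] [ 2.33  0.24 -1.47  2.34 -1.27  0.54  2.03] 0.0716
78 [ 0.452 -0.337  0.104] [ 2.31  0.28 -1.47  2.36 -1.27  0.54  2.06] 0.1502
84 [ 0.441 -0.337  0.094] [ 2.29  0.32 -1.47  2.38 -1.27  0.53  2.09] 0.2294
90 [ 0.432 -0.337  0.082] [ 2.26  0.38 -1.47  2.4  -1.27  0.51  2.12] 0.3093
```

```bash
python3 - <<'E'
from ik import *
S2=[(q,p) for q,p,w in S]+[([.67,.57,-.44,1.07,.23,1.55,.32],[.637,-.33,.2549])]
def basis(q,names):
    Z=lambda t:R.from_rotvec([0,0,t]).as_matrix(); Y=lambda t:R.from_rotvec([0,t,0]).as_matrix()
    A0=Z(-q[0]);A1=A0@Y(q[1]);A2=A1@Z(-q[2]);A3=A2@Y(q[3]);A4=A3@Z(-q[4]);A5=A4@Y(q[5])
    D=dict(h=np.array([0,0,1.]),e0=A0[:,0],a=A1[:,2],e1=A2[:,0],e2=A3[:,0],b=A3[:,2],e3=A5[:,0],d=A5[:,2])
    return np.c_[tuple(D[n] for n in names)]
for names in (['h','a','b','d'],['h','a','b','d','e1','e2'],['h','a','b','d','e3'],['h','a','b','d','e0'],['h','a','b','d','e1','e2','e3']):
    A=np.vstack([basis(q,names) for q,p in S2]); y=np.concatenate([p for q,p in S2])
    x,_,rk,sv=np.linalg.lstsq(A,y,rcond=None); print(dict(zip(names,x.round(3))),'res',abs(A@x-y).max().round(4),sv.round(3)[-1])
E
```

```text
{'h': np.float64(0.121), 'a': np.float64(0.549), 'b': np.float64(0.451), 'd': np.float64(0.331)} res 0.0387 0.262
{'h': np.float64(0.002), 'a': np.float64(0.553), 'b': np.float64(0.457), 'd': np.float64(0.316), 'e1': np.float64(-0.032), 'e2': np.float64(-0.099)} res 0.0359 0.205
{'h': np.float64(0.112), 'a': np.float64(0.573), 'b': np.float64(0.46), 'd': np.float64(0.339), 'e3': np.float64(0.019)} res 0.0373 0.205
{'h': np.float64(0.222), 'a': np.float64(0.449), 'b': np.float64(0.424), 'd': np.float64(0.345), 'e0': np.float64(0.065)} res 0.039 0.172
{'h': np.float64(0.006), 'a': np.float64(0.55), 'b': np.float64(0.458), 'd': np.float64(0.319), 'e1': np.float64(-0.039), 'e2': np.float64(-0.098), 'e3': np.float64(-0.007)} res 0.0359 0.109
```

```bash
cat >> plan.py <<'E'
def tip2(k,thd):
    psi=np.interp(thd,[0,36,90],[0,28.8,58]); th=np.deg2rad(thd)
    return arc(k,th,psi/thd if thd else 0,off(th),np.interp(thd,[36,90],[.045,.04]))
E
python3 - <<'E'
from plan import *
plan([tip2('R',36+2.25*i) for i in range(1,25)],.0,rep())
E
```

```text
0 0 -0.4 -0.3 -0.02 0 0; 0 0 -0.5 -0.3 -0.03 0 0; 0 0 -0.5 -0.3 -0.02 0 0; 0 0 -0.5 -0.2 -0.02 0 0; 0 0 -0.5 -0.3 -0.02 0 0; 0 0 -0.5 -0.2 -0.02 0 0; 0 0 -0.5 -0.3 -0.02 0 0; 0 0 -0.5 -0.2 -0.02 0 0 

0 0 -0.5 -0.2 -0.02 0 0; 0 0 -0.5 -0.2 -0.03 0 0; 0 0.1 -0.6 -0.2 -0.02 0 0; 0 0 -0.6 -0.2 -0.02 0 0; 0 0 -0.6 -0.1 -0.02 0 0; 0 0 -0.6 -0.2 -0.02 0 0; 0 0 -0.6 -0.1 -0.02 0 0; 0 0 -0.6 -0.2 -0.02 0 0 

0 0 -0.6 -0.1 -0.02 0 0; 0 0 -0.6 -0.1 -0.03 0 0; 0 0 -0.6 -0.1 -0.02 0 0; 0 0 -0.6 0 -0.02 0 0; 0 0 -0.6 -0.1 -0.02 0 0; 0 0 -0.6 -0.1 -0.02 0 0; 0 0 -0.6 0 -0.02 0 0; 0 0 -0.6 0 -0.02 0 0
```

arm_command(increments="0.35 0 -0.4 -0.3 -0.02 0 0; 0.35 0 -0.5 -0.3 -0.03 0 0; 0.35 0 -0.5 -0.3 -0.02 0 0; 0.35 0 -0.5 -0.2 -0.02 0 0; 0.35 0 -0.5 -0.3 -0.02 0 0; 0.35 0 -0.5 -0.2 -0.02 0 0; 0.35 0 -0.5 -0.3 -0.02 0 0; 0.35 0 -0.5 -0.2 -0.02 0 0")

```text
time: 7.95
tcp_pos: [0.5002, -0.3357, 0.1309]
tool_rot: [1.816, 1.858, 0.648]
force: [-0.3, 0.3, -1.3]
gripper_width: 0.0281
```

```bash
python3 - <<'E'
from plan import *
log("0.35 0 -0.4 -0.3 -0.02 0 0; 0.35 0 -0.5 -0.3 -0.03 0 0; 0.35 0 -0.5 -0.3 -0.02 0 0; 0.35 0 -0.5 -0.2 -0.02 0 0; 0.35 0 -0.5 -0.3 -0.02 0 0; 0.35 0 -0.5 -0.2 -0.02 0 0; 0.35 0 -0.5 -0.3 -0.02 0 0; 0.35 0 -0.5 -0.2 -0.02 0 0")
print(rep()[0],cur()[0],bot.state()['force'],bot.state()['joint_pos'].round(2))
s=snap('scene','s6'); cv2.imwrite('pics/s6z.png',cv2.resize(s['pixels'][100:320,60:380,::-1],None,fx=2.4,fy=2.4))
E
```

```text
[ 0.49959779 -0.33618518  0.13088066] [ 0.50016344 -0.33571501  0.13089675] [-0.29025853  0.29701061 -1.27013015] [ 1.54  0.16 -0.78  2.08 -0.7   0.58  1.33]
```

View pics/s6z.png

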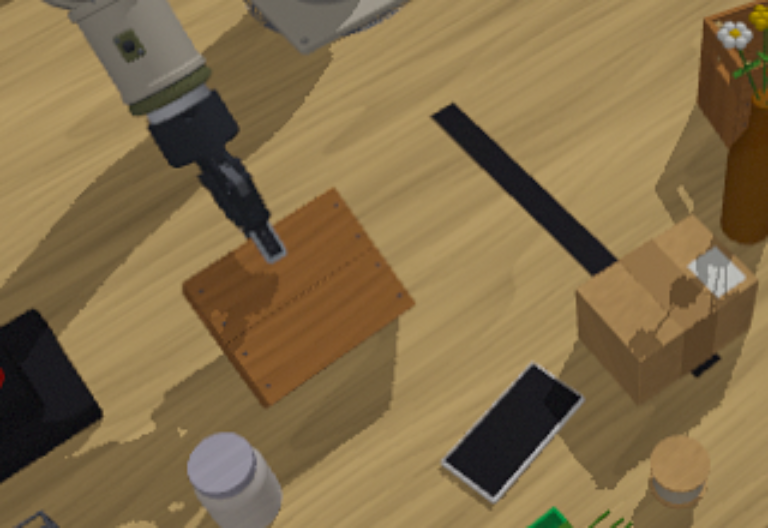

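```bash
cat >> plan.py <<'E'
def tip3(k,thd):
    psi=np.interp(thd,[0,36,54,90],[0,28.8,38.5,45]); th=np.deg2rad(thd)
    return arc(k,th,psi/thd if thd else 0,off(th),np.interp(thd,[36,54,90],[.045,.0433,.035]))
E
python3 - <<'E'
from plan import *
plan([tip3('R',54+2.25*i) for i in range(1,17)],.0,rep())
E
```

```text
0 0 -0.6 -0.2 -0.01 0 0; 0 0 -0.6 -0.3 -0.01 0 0; 0 0.1 -0.6 -0.2 0 0 0; 0 0 -0.6 -0.1 -0.01 0 0; 0 0 -0.7 -0.2 -0.01 0 0; 0 0 -0.6 -0.1 0 0 0; 0 0 -0.7 -0.1 -0.01 0 0; 0 0 -0.7 -0.1 -0.01 0 0 

0 0 -0.7 -0.1 -0.01 0 0; 0 0 -0.6 0 0 0 0; 0 0 -0.7 -0.1 -0.01 0 0; 0 0 -0.7 0 -0.01 0 0; 0 0 -0.6 0.1 0 0 0; 0 0 -0.7 0 -0.01 0 0; 0 0 -0.7 0.1 -0.01 0 0; 0 0 -0.6 0.1 -0.01 0 0
```

arm_command(increments="0.3 0 -0.6 -0.2 -0.01 0 0; 0.25 0 -0.6 -0.3 -0.01 0 0; 0.2 0.1 -0.6 -0.2 0 0 0; 0.15 0 -0.6 -0.1 -0.01 0 0; 0.1 0 -0.7 -0.2 -0.01 0 0; 0.05 0 -0.6 -0.1 0 0 0; 0 0 -0.7 -0.1 -0.01 0 0; 0 0 -0.7 -0.1 -0.01 0 0")

```text
time: 8.8
tcp_pos: [0.4526, -0.3358, 0.1079]
tool_rot: [1.778, 1.819, 0.695]
force: [-0.6, 0.2, -2.2]
gripper_width: 0.0429
```

```bash
python3 - <<'E'
from plan import *
log("0.3 0 -0.6 -0.2 -0.01 0 0; 0.25 0 -0.6 -0.3 -0.01 0 0; 0.2 0.1 -0.6 -0.2 0 0 0; 0.15 0 -0.6 -0.1 -0.01 0 0; 0.1 0 -0.7 -0.2 -0.01 0 0; 0.05 0 -0.6 -0.1 0 0 0; 0 0 -0.7 -0.1 -0.01 0 0; 0 0 -0.7 -0.1 -0.01 0 0")
print(rep()[0],cur()[0],bot.state()['force'],bot.state()['joint_pos'].round(2))
s=snap('scene','s7'); cv2.imwrite('pics/s7z.png',cv2.resize(s['pixels'][100:320,60:380,::-1],None,fx=2.4,fy=2.4))
E
```

```text
[ 0.45219563 -0.33620608  0.10816433] [ 0.45264291 -0.33584497  0.10789981] [-0.64259834  0.19788776 -2.24264656] [ 1.69  0.14 -0.8   2.19 -0.94  0.59  1.67]
```

View pics/s7z.png

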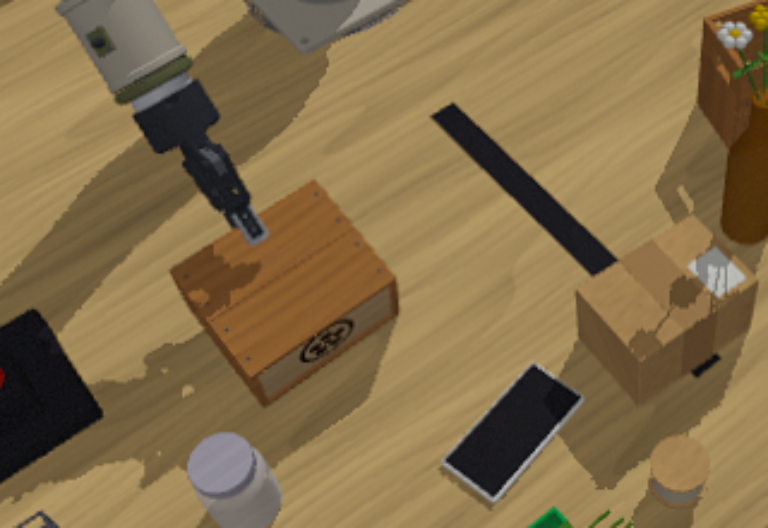

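arm_command(increments="0 0 -0.7 -0.1 -0.01 0 0; 0 0 -0.6 0 0 0 0; 0 0 -0.7 -0.1 -0.01 0 0; 0 0 -0.7 0 -0.01 0 0; 0 0 -0.6 0.1 0 0 0; 0 0 -0.7 0 -0.01 0 0; 0 0 -0.7 0.1 -0.01 0 0; 0 0 -0.6 0.1 -0.01 0 0")

```text
time: 9.65
tcp_pos: [0.4149, -0.337, 0.0709]
tool_rot: [1.74, 1.779, 0.742]
force: [1.4, -0.2, -0.2]
gripper_width: 0.0424
```

```bash
python3 - <<'E'
from plan import *
log("0 0 -0.7 -0.1 -0.01 0 0; 0 0 -0.6 0 0 0 0; 0 0 -0.7 -0.1 -0.01 0 0; 0 0 -0.7 0 -0.01 0 0; 0 0 -0.6 0.1 0 0 0; 0 0 -0.7 0 -0.01 0 0; 0 0 -0.7 0.1 -0.01 0 0; 0 0 -0.6 0.1 -0.01 0 0")
print(rep()[0],cur()[0],bot.state()['force'],bot.state()['joint_pos'].round(2))
s=snap('scene','s8'); cv2.imwrite('pics/s8z.png',cv2.resize(s['pixels'][100:320,60:380,::-1],None,fx=2.4,fy=2.4))
s=snap('top','t8')
E
```

```text
[ 0.41429426 -0.33700353  0.07124562] [ 0.41485044 -0.33702974  0.07094968] [ 1.37189741 -0.23109833 -0.17480044] [ 1.8   0.22 -0.81  2.27 -1.11  0.58  1.99]
```

View pics/s8z.png

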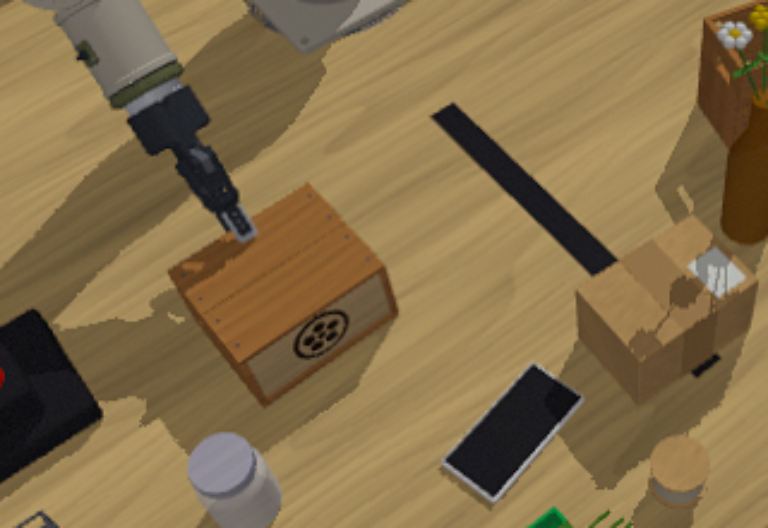

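arm_command(increments="0 0 0 -0.6 0 0 0; 0 0 0 -0.8 0 0 0; 0 0 0 -1 0 0 0; 0 0 0 -1.2 0 0 0; 0 0 0 -1.5 0 0 0; 0 0 0 -2 0 0 0; 0 0 0 -2 0 0 0; 0 0 0 -2 0 0 0")

```text
time: 10.55
tcp_pos: [0.3351, -0.3385, 0.1503]
tool_rot: [1.74, 1.78, 0.74]
force: [-0.3, -0.3, -0.7]
gripper_width: 0.0426
```

```bash
python3 - <<'E'
from plan import *
log("0 0 0 -0.6 0 0 0; 0 0 0 -0.8 0 0 0; 0 0 0 -1 0 0 0; 0 0 0 -1.2 0 0 0; 0 0 0 -1.5 0 0 0; 0 0 0 -2 0 0 0; 0 0 0 -2 0 0 0; 0 0 0 -2 0 0 0")
p,M=rep();print(p,cur()[0],bot.state()['force'],bot.state()['joint_pos'].round(2))
s=snap('scene','s9'); c=cloud(s); t=snap('top','t9'); ct=cloud(t)
q=np.vstack([c[100:320,60:300].reshape(-1,3),ct.reshape(-1,3)]); q=q[(q[:,2]>.085)&(q[:,2]<.11)&(q[:,0]>.38)&(q[:,0]<.56)&(q[:,1]>-.45)&(q[:,1]<-.22)]
A=np.c_[q[:,:2],np.ones(len(q))]; print(len(q),np.linalg.lstsq(A,q[:,2],rcond=None)[0],q.min(0),q.max(0))
r=cv2.minAreaRect((q[:,:2]*1000).astype(np.float32)); print(r)
q0,N=tip('L',0); print(q0)
a=np.array([.50,0,.40]); 
e=plan(lin(p,M,a,Rt(np.deg2rad(-7)),12)+lin(a,Rt(np.deg2rad(-7)),q0+[0,0,.15],N,9),.35,(p,M))
E
```

```text
[ 0.33547663 -0.33881905  0.14938323] [ 0.33510044 -0.33848729  0.15031336] [-0.31560232 -0.28846896 -0.69389423] [ 1.96 -0.06 -0.71  2.28 -1.05  0.95  1.93]
6195 [-0.00196106 -0.00381611  0.09999981] [ 0.38549744 -0.42704152  0.08511669] [ 0.54298289 -0.2434858   0.10974577]
((464.3474426269531, -336.10418701171875), (154.4029541015625, 183.88633728027344), 1.1827661991119385)
[0.63428382 0.28755238 0.105     ]
0.35 2.8 2.5 -0.5 0.07 0 0.01; 0.35 2.8 2.4 -0.6 0.06 -0.01 0.01; 0.35 2.9 2.4 -0.8 0.07 0 0.01; 0.35 2.8 2.2 -0.9 0.06 -0.01 0.02; 0.35 2.9 2.2 -1.1 0.07 0 0.01; 0.35 2.9 2 -1.3 0.06 -0.01 0.01; 0.35 2.9 1.9 -1.4 0.07 0 0.01; 0.35 3 1.8 -1.6 0.07 -0.01 0.01 

0.35 2.9 1.7 -1.7 0.06 0 0.01; 0.35 3 1.5 -1.7 0.07 -0.01 0.01; 0.35 2.9 1.3 -1.9 0.06 0 0.02; 0.35 3 1.2 -2 0.07 -0.01 0.01; 0.35 3.4 1.1 1.6 0 0 0.01; 0.35 3.3 1 1.6 0 0 0.02; 0.35 3.4 1 1.6 0 0 0.02; 0.35 3.4 0.9 1.6 0 0 0.01 

0.35 3.5 0.9 1.6 0 0 0.02; 0.35 3.4 0.8 1.6 0 0 0.02; 0.35 3.4 0.8 1.6 0 0 0.02; 0.35 3.5 0.7 1.6 0 0 0.01; 0.35 3.5 0.6 1.6 0 0 0.02; 0.35 0 0 0 0 0 0; 0.35 0 0 0 0 0 0; 0.35 0 0 0 0 0 0
```

```bash
python3 - <<'E'
from plan import *
p,M=rep()
for nm in ('top0','t9','s9'):
    c=cloud(dict(np.load(f'pics/{nm}.npz'))).reshape(-1,3); f=c[(c[:,2]>.17)&(c[:,2]<.36)&(c[:,1]>.05)&(c[:,1]<.24)&(c[:,0]>.5)&(c[:,0]<.85)]; print(nm,len(f),f.min(0),f.max(0)) if len(f) else 0
q0,N=tip('L',0)
a=np.array([.45,.12,.34]); 
e=plan(lin(p,M,a,N,14)+lin(a,N,q0+[0,0,.12],N,8),.35,(p,M)); print(e[0])
E
```

```text
top0 554 [0.65365229 0.08750496 0.17096157] [0.74187137 0.1981694  0.35082146]
t9 549 [0.65378727 0.08731333 0.17089481] [0.7427235  0.19846384 0.35068079]
s9 890 [0.65576281 0.08485439 0.17074809] [0.74535655 0.1962941  0.35273128]
0.35 3.3 1.6 -0.3 0.06 -0.01 0.02; 0.35 3.2 1.5 -0.5 0.05 -0.01 0.02; 0.35 3.4 1.4 -0.5 0.06 -0.01 0.02; 0.35 3.3 1.3 -0.7 0.05 0 0.02; 0.35 3.3 1.2 -0.7 0.06 -0.01 0.02; 0.35 3.4 1.1 -0.9 0.06 -0.01 0.02; 0.35 3.4 1 -0.9 0.05 -0.01 0.02; 0.35 3.4 0.8 -1 0.06 -0.01 0.02 

0.35 3.4 0.8 -1.1 0.05 -0.01 0.02; 0.35 3.4 0.6 -1.2 0.06 0 0.02; 0.35 3.4 0.4 -1.2 0.06 -0.01 0.02; 0.35 3.4 0.3 -1.2 0.05 -0.01 0.02; 0.35 3.4 0.2 -1.3 0.06 -0.01 0.02; 0.35 3.4 0.1 -1.3 0.05 -0.01 0.02; 0.35 2.6 1.6 1.4 0 0 0; 0.35 2.7 1.7 1.4 0 0 0 

0.35 2.6 1.6 1.5 0 0 0; 0.35 2.7 1.6 1.4 0 0 0; 0.35 2.6 1.7 1.5 0 0 0; 0.35 2.7 1.6 1.4 0 0 0; 0.35 2.6 1.7 1.4 0 0 0; 0.35 2.6 1.6 1.5 0 0 0; 0.35 0 0 0 0 0 0; 0.35 0 0 0 0 0 0 

[0.63391737 0.28724389 0.22472105]
```

arm_command(increments="0.35 3.3 1.6 -0.3 0.06 -0.01 0.02; 0.35 3.2 1.5 -0.5 0.05 -0.01 0.02; 0.35 3.4 1.4 -0.5 0.06 -0.01 0.02; 0.35 3.3 1.3 -0.7 0.05 0 0.02; 0.35 3.3 1.2 -0.7 0.06 -0.01 0.02; 0.35 3.4 1.1 -0.9 0.06 -0.01 0.02; 0.35 3.4 1 -0.9 0.05 -0.01 0.02; 0.35 3.4 0.8 -1 0.06 -0.01 0.02")

```text
time: 11.45
tcp_pos: [0.367, -0.1776, 0.2105]
tool_rot: [2.019, 1.876, 0.511]
force: [-0.0, -0.3, -0.1]
gripper_width: 0.028
```

arm_command(increments="0.35 3.4 0.8 -1.1 0.05 -0.01 0.02; 0.35 3.4 0.6 -1.2 0.06 0 0.02; 0.35 3.4 0.4 -1.2 0.06 -0.01 0.02; 0.35 3.4 0.3 -1.2 0.05 -0.01 0.02; 0.35 3.4 0.2 -1.3 0.06 -0.01 0.02; 0.35 3.4 0.1 -1.3 0.05 -0.01 0.02; 0.35 0 0 0 0 0 0; 0.35 0 0 0 0 0 0")

```text
time: 12.25
tcp_pos: [0.3801, -0.0202, 0.2756]
tool_rot: [2.273, 1.934, 0.261]
force: [-0.6, -0.7, 0.2]
gripper_width: 0.0278
```

```bash
python3 - <<'E'
from plan import *
log("0.35 3.3 1.6 -0.3 0.06 -0.01 0.02; 0.35 3.2 1.5 -0.5 0.05 -0.01 0.02; 0.35 3.4 1.4 -0.5 0.06 -0.01 0.02; 0.35 3.3 1.3 -0.7 0.05 0 0.02; 0.35 3.3 1.2 -0.7 0.06 -0.01 0.02; 0.35 3.4 1.1 -0.9 0.06 -0.01 0.02; 0.35 3.4 1 -0.9 0.05 -0.01 0.02; 0.35 3.4 0.8 -1 0.06 -0.01 0.02")
log("0.35 3.4 0.8 -1.1 0.05 -0.01 0.02; 0.35 3.4 0.6 -1.2 0.06 0 0.02; 0.35 3.4 0.4 -1.2 0.06 -0.01 0.02; 0.35 3.4 0.3 -1.2 0.05 -0.01 0.02; 0.35 3.4 0.2 -1.3 0.06 -0.01 0.02; 0.35 3.4 0.1 -1.3 0.05 -0.01 0.02; 0.35 0 0 0 0 0 0; 0.35 0 0 0 0 0 0")
p,M=rep(); print(p,cur()[0],bot.state()['joint_pos'].round(2),R.from_matrix(M.T@cur()[1]).magnitude())
q0,N=tip('L',0)
e=plan(lin(p,M,q0+[0,0,.11],N,8),.35,(p,M)); print(e[0])
e=plan(lin(*e,q0,N,7),.35,e)
E
```

```text
[0.45031704 0.11993566 0.33963787] [ 0.38006918 -0.02023105  0.27560283] [ 0.5  -0.45 -0.4   2.07 -0.21  1.27 -0.01] 0.25120411559514977
0.35 2.6 1.6 1.6 0 0 0; 0.35 2.7 1.7 1.5 0 0 0; 0.35 2.6 1.6 1.6 0 0 0; 0.35 2.7 1.7 1.5 0 0 0; 0.35 2.6 1.6 1.6 0 0 0; 0.35 2.7 1.6 1.6 0 0 0; 0.35 2.6 1.7 1.5 0 0 0; 0.35 2.6 1.6 1.6 0 0 0 

[0.63394923 0.28721396 0.21472115]
0.35 0 0 1.6 0 0 0; 0.35 0 0 1.5 0 0 0; 0.35 0 0 1.6 0 0 0; 0.35 0 0 1.6 0 0 0; 0.35 0 0 1.5 0 0 0; 0.35 0.1 0 1.6 0 0 0; 0.35 0 0 1.6 0 0 0; 0.35 0 0 0 0 0 0
```

```bash
cat >> plan.py <<'E'
def rep():
    d=json.load(open('base.json')); p=np.array(d['p']); M=R.from_rotvec(d['w']).as_matrix()
    for l in open('log.txt'):
        for r in l.split(';'):
            x=np.array(r.split(),float); p=p+M@x[1:4]/100; M=M@R.from_rotvec(x[4:]).as_matrix()
    return p,M
def rebase():
    st=bot.state(); json.dump(dict(p=st['tcp_pos'].tolist(),w=st['tool_rot'].tolist()),open('base.json','w')); open('log.txt','w')
E
python3 - <<'E'
from plan import *
rebase()
p,M=rep(); q0,N=tip('L',0); a=np.array([.46,.09,.29])
plan(lin(p,M,a,N,8),.35,(p,M))
E
```

```text
0.35 1.5 0.8 0.1 0.03 -0.01 0.01; 0.35 1.6 0.7 0 0.03 0 0.02; 0.35 1.5 0.8 0 0.02 -0.01 0.01; 0.35 1.6 0.7 -0.1 0.03 -0.01 0.02; 0.35 1.5 0.7 -0.1 0.03 0 0.01; 0.35 1.6 0.7 -0.1 0.03 -0.01 0.01; 0.35 1.6 0.6 -0.1 0.02 0 0.02; 0.35 1.6 0.6 -0.1 0.03 -0.01 0.01
```

arm_command(increments="0.35 1.5 0.8 0.1 0.03 -0.01 0.01; 0.35 1.6 0.7 0 0.03 0 0.02; 0.35 1.5 0.8 0 0.02 -0.01 0.01; 0.35 1.6 0.7 -0.1 0.03 -0.01 0.02; 0.35 1.5 0.7 -0.1 0.03 0 0.01; 0.35 1.6 0.7 -0.1 0.03 -0.01 0.01; 0.35 1.6 0.6 -0.1 0.02 0 0.02; 0.35 1.6 0.6 -0.1 0.03 -0.01 0.01")

```text
time: 13.05
tcp_pos: [0.46, 0.0887, 0.2891]
tool_rot: [2.506, 1.894, 0.001]
force: [0.6, -0.5, 0.1]
gripper_width: 0.0274
```

```bash
python3 - <<'E'
from plan import *
log("0.35 1.5 0.8 0.1 0.03 -0.01 0.01; 0.35 1.6 0.7 0 0.03 0 0.02; 0.35 1.5 0.8 0 0.02 -0.01 0.01; 0.35 1.6 0.7 -0.1 0.03 -0.01 0.02; 0.35 1.5 0.7 -0.1 0.03 0 0.01; 0.35 1.6 0.7 -0.1 0.03 -0.01 0.01; 0.35 1.6 0.6 -0.1 0.02 0 0.02; 0.35 1.6 0.6 -0.1 0.03 -0.01 0.01")
p,M=rep(); print(p,cur()[0],bot.state()['joint_pos'].round(2),R.from_matrix(M.T@cur()[1]).magnitude())
q0,N=tip('L',0)
e=plan(lin(p,M,q0+[0,0,.11],N,8),.35,(p,M)); print(e[0])
E
```

```text
[0.4599179  0.09045076 0.28972386] [0.46004506 0.0886934  0.28908865] [ 0.46 -0.02 -0.73  1.69 -0.01  1.46 -0.54] 0.00545419501275276
0.35 3 1.4 0.9 0 0 0; 0.35 2.9 1.5 1 0 0 0; 0.35 3 1.4 0.9 0 0 0; 0.35 2.9 1.4 1 0 0 0; 0.35 3 1.5 0.9 0 0 0; 0.35 2.9 1.4 0.9 0 0 0; 0.35 3 1.5 1 0 0 0; 0.35 3 1.4 0.9 0 0 0 

[0.63439419 0.28793852 0.21505386]
```

arm_command(increments="0.35 3 1.4 0.9 0 0 0; 0.35 2.9 1.5 1 0 0 0; 0.35 3 1.4 0.9 0 0 0; 0.35 2.9 1.4 1 0 0 0; 0.35 3 1.5 0.9 0 0 0; 0.35 2.9 1.4 0.9 0 0 0; 0.35 3 1.5 1 0 0 0; 0.35 3 1.4 0.9 0 0 0")

```text
time: 13.85
tcp_pos: [0.6359, 0.286, 0.213]
tool_rot: [2.504, 1.895, -0.001]
force: [0.7, -0.3, 1.0]
gripper_width: 0.0279
```

```bash
python3 - <<'E'
from plan import *
log("0.35 3 1.4 0.9 0 0 0; 0.35 2.9 1.5 1 0 0 0; 0.35 3 1.4 0.9 0 0 0; 0.35 2.9 1.4 1 0 0 0; 0.35 3 1.5 0.9 0 0 0; 0.35 2.9 1.4 0.9 0 0 0; 0.35 3 1.5 1 0 0 0; 0.35 3 1.4 0.9 0 0 0")
snap('wrist','w10'); snap('wrist','w10')
p,M=rep(); print(p,cur()[0],bot.state()['joint_pos'].round(2),R.from_matrix(M.T@cur()[1]).magnitude())
q0,N=tip('L',0)
e=plan(lin(p,M,q0,N,7),.35,(p,M)); print(e[0])
plan([tip3('L',2.25*i) for i in range(1,41)],.35,e)
E
```

```text
[0.63439419 0.28793852 0.21505386] [0.63467635 0.28843782 0.2103787 ] [-0.02  0.6  -0.75  1.2   0.4   1.48 -0.99] 0.005585553904350628
0.35 0 0 1.6 0 0 0; 0.35 0 0 1.5 0 0 0; 0.35 0 0 1.6 0 0 0; 0.35 0 0 1.6 0 0 0; 0.35 0 0 1.6 0 0 0; 0.35 0 0 1.5 0 0 0; 0.35 0 0 1.6 0 0 0; 0.35 0 0 0 0 0 0 

[0.63463002 0.28791408 0.10505412]
0.35 0 -0.9 -0.4 -0.03 0 0; 0.35 0 -0.8 -0.3 -0.03 0 0; 0.35 0 -0.6 -0.3 -0.03 0 0; 0.35 0 -0.5 -0.3 -0.03 0 0; 0.35 0 -0.4 -0.4 -0.03 0 0; 0.35 0 -0.5 -0.3 -0.04 0 0; 0.35 0 -0.5 -0.3 -0.03 0 0; 0.35 0 -0.4 -0.3 -0.03 0 0 

0.35 0 -0.5 -0.3 -0.03 0 0; 0.35 0 -0.5 -0.3 -0.03 0 0; 0.35 0 -0.5 -0.3 -0.03 0 0; 0.35 0 -0.5 -0.3 -0.03 0 0; 0.35 0 -0.5 -0.2 -0.04 0 0; 0.35 0 -0.4 -0.3 -0.03 0 0; 0.35 0 -0.4 -0.3 -0.03 0 0; 0.35 0 -0.4 -0.3 -0.03 0 0 

0.35 0 -0.5 -0.3 -0.02 0 0; 0.35 0 -0.5 -0.3 -0.02 0 0; 0.35 0 -0.5 -0.2 -0.02 0 0; 0.35 0 -0.5 -0.3 -0.03 0 0; 0.35 0 -0.5 -0.2 -0.02 0 0; 0.35 0 -0.5 -0.3 -0.02 0 0; 0.35 0 -0.5 -0.2 -0.02 0 0; 0.35 0 -0.5 -0.3 -0.02 0 0 

0.35 0 -0.6 -0.2 -0.01 0 0; 0.35 0 -0.5 -0.2 0 0 0; 0.35 0 -0.6 -0.2 -0.01 0 0; 0.35 0 -0.7 -0.2 -0.01 0 0; 0.35 0 -0.7 -0.2 -0.01 0 0; 0.35 0 -0.6 -0.1 0 0 0; 0.35 0 -0.7 -0.1 -0.01 0 0; 0.35 0 -0.7 -0.1 -0.01 0 0 

0.35 0 -0.6 -0.1 0 0 0; 0.35 0 -0.7 0 -0.01 0 0; 0.35 0 -0.7 0 -0.01 0 0; 0.35 0 -0.7 0 0 0 0; 0.35 0 -0.6 0 -0.01 0 0; 0.35 0 -0.7 0 -0.01 0 0; 0.35 0 -0.7 0.1 -0.01 0 0; 0.35 0 -0.6 0.1 0 0 0
```

View pics/w10.png

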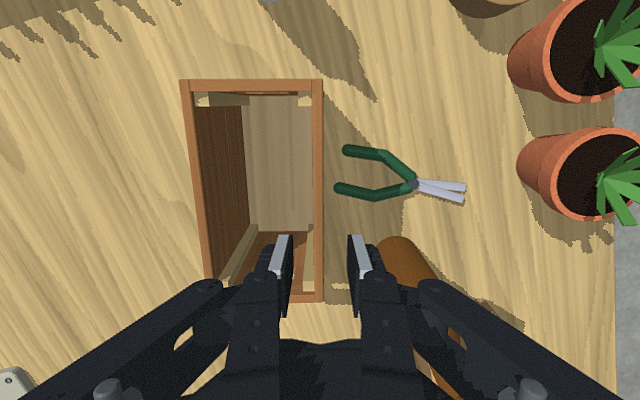

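arm_command(increments="0.35 0 0 1.6 0 0 0; 0.35 0 0 1.5 0 0 0; 0.35 0 0 1.6 0 0 0; 0.35 0 0 1.6 0 0 0; 0.35 0 0 1.6 0 0 0; 0.35 0 0 1.5 0 0 0; 0.35 0 0 1.6 0 0 0; 0.35 0 0 0 0 0 0")

```text
time: 14.75
tcp_pos: [0.6338, 0.2861, 0.1021]
tool_rot: [-2.503, -1.898, 0.003]
force: [-0.7, -1.2, 0.0]
gripper_width: 0.0285
```

arm_command(increments="0.35 0 -0.9 -0.4 -0.03 0 0; 0.35 0 -0.8 -0.3 -0.03 0 0; 0.35 0 -0.6 -0.3 -0.03 0 0; 0.35 0 -0.5 -0.3 -0.03 0 0; 0.35 0 -0.4 -0.4 -0.03 0 0; 0.35 0 -0.5 -0.3 -0.04 0 0; 0.35 0 -0.5 -0.3 -0.03 0 0; 0.35 0 -0.4 -0.3 -0.03 0 0")

```text
time: 15.55
tcp_pos: [0.5883, 0.3004, 0.1277]
tool_rot: [2.336, 1.771, 0.228]
force: [0.5, 0.6, 0.6]
gripper_width: 0.0276
```

```bash
python3 - <<'E'
from plan import *
log("0.35 0 0 1.6 0 0 0; 0.35 0 0 1.5 0 0 0; 0.35 0 0 1.6 0 0 0; 0.35 0 0 1.6 0 0 0; 0.35 0 0 1.6 0 0 0; 0.35 0 0 1.5 0 0 0; 0.35 0 0 1.6 0 0 0; 0.35 0 0 0 0 0 0")
log("0.35 0 -0.9 -0.4 -0.03 0 0; 0.35 0 -0.8 -0.3 -0.03 0 0; 0.35 0 -0.6 -0.3 -0.03 0 0; 0.35 0 -0.5 -0.3 -0.03 0 0; 0.35 0 -0.4 -0.4 -0.03 0 0; 0.35 0 -0.5 -0.3 -0.04 0 0; 0.35 0 -0.5 -0.3 -0.03 0 0; 0.35 0 -0.4 -0.3 -0.03 0 0")
print(rep()[0],cur()[0],bot.state()['force'],bot.state()['joint_pos'].round(2),R.from_matrix(rep()[1].T@cur()[1]).magnitude())
s=snap('scene','s11'); cv2.imwrite('pics/s11z.png',cv2.resize(s['pixels'][50:220,300:480,::-1],None,fx=3,fy=3))
E
```

```text
[0.5879719  0.30088684 0.12665122] [0.58826947 0.30039521 0.12774068] [0.53368984 0.61912945 0.61204476] [-0.07  0.44 -0.73  1.63  0.57  1.1  -1.25] 0.00315659992968118
```

View pics/s11z.png

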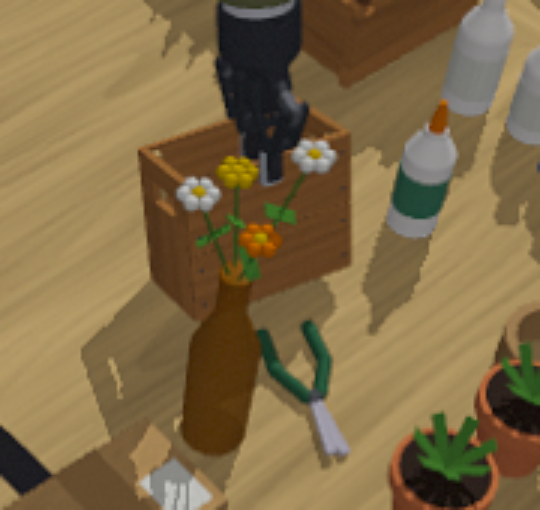

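Crate is tipping with the outer finger on its back at crop (270,165). Continue.

arm_command(increments="0.35 0 -0.5 -0.3 -0.03 0 0; 0.35 0 -0.5 -0.3 -0.03 0 0; 0.35 0 -0.5 -0.3 -0.03 0 0; 0.35 0 -0.5 -0.3 -0.03 0 0; 0.35 0 -0.5 -0.2 -0.04 0 0; 0.35 0 -0.4 -0.3 -0.03 0 0; 0.35 0 -0.4 -0.3 -0.03 0 0; 0.35 0 -0.4 -0.3 -0.03 0 0")

```text
time: 16.4
tcp_pos: [0.547, 0.3118, 0.1359]
tool_rot: [2.161, 1.637, 0.422]
force: [-0.1, -0.7, 0.0]
gripper_width: 0.0279
```

```bash
python3 - <<'E'
from plan import *
log("0.35 0 -0.5 -0.3 -0.03 0 0; 0.35 0 -0.5 -0.3 -0.03 0 0; 0.35 0 -0.5 -0.3 -0.03 0 0; 0.35 0 -0.5 -0.3 -0.03 0 0; 0.35 0 -0.5 -0.2 -0.04 0 0; 0.35 0 -0.4 -0.3 -0.03 0 0; 0.35 0 -0.4 -0.3 -0.03 0 0; 0.35 0 -0.4 -0.3 -0.03 0 0")
print(rep()[0],cur()[0],bot.state()['force'],bot.state()['joint_pos'].round(2),R.from_matrix(rep()[1].T@cur()[1]).magnitude())
s=snap('scene','s12'); cv2.imwrite('pics/s12z.png',cv2.resize(s['pixels'][50:220,300:480,::-1],None,fx=3,fy=3))
E
```

```text
[0.54683189 0.31232925 0.1353113 ] [0.54699011 0.31179397 0.13589696] [-0.07301995 -0.67153309  0.02218392] [-0.21  0.29 -0.72  1.85  0.79  1.01 -1.58] 0.002483356476168606
```

View pics/s12z.png

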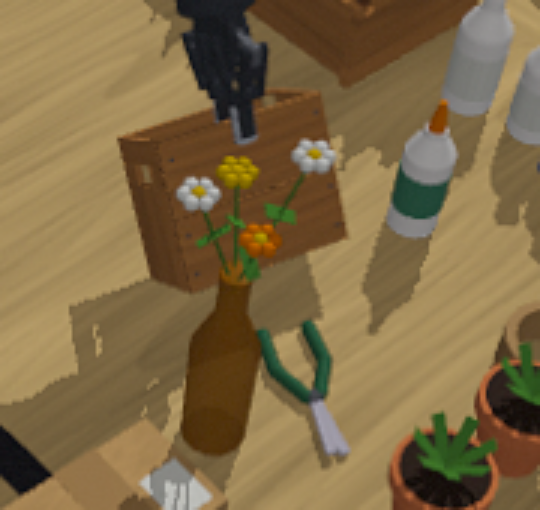

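arm_command(increments="0.35 0 -0.5 -0.3 -0.02 0 0; 0.35 0 -0.5 -0.3 -0.02 0 0; 0.35 0 -0.5 -0.2 -0.02 0 0; 0.35 0 -0.5 -0.3 -0.03 0 0; 0.35 0 -0.5 -0.2 -0.02 0 0; 0.35 0 -0.5 -0.3 -0.02 0 0; 0.35 0 -0.5 -0.2 -0.02 0 0; 0.35 0 -0.5 -0.3 -0.02 0 0")

```text
time: 17.25
tcp_pos: [0.5038, 0.3236, 0.1313]
tool_rot: [2.037, 1.542, 0.539]
force: [0.1, 0.2, -1.4]
gripper_width: 0.0275
```

```bash
python3 - <<'E'
from plan import *
log("0.35 0 -0.5 -0.3 -0.02 0 0; 0.35 0 -0.5 -0.3 -0.02 0 0; 0.35 0 -0.5 -0.2 -0.02 0 0; 0.35 0 -0.5 -0.3 -0.03 0 0; 0.35 0 -0.5 -0.2 -0.02 0 0; 0.35 0 -0.5 -0.3 -0.02 0 0; 0.35 0 -0.5 -0.2 -0.02 0 0; 0.35 0 -0.5 -0.3 -0.02 0 0")
print(rep()[0],cur()[0],bot.state()['force'],bot.state()['joint_pos'].round(2),R.from_matrix(rep()[1].T@cur()[1]).magnitude())
E
```

```text
[0.50358249 0.32436332 0.13110848] [0.50379985 0.32364637 0.13125301] [ 0.06922299  0.15430945 -1.36689087] [-0.36  0.25 -0.73  1.98  0.99  1.05 -1.89] 0.002969695705258663
```

Resting on the inner finger (−1.4 N); continue with gradual opening as before.

arm_command(increments="0.3 0 -0.6 -0.2 -0.01 0 0; 0.25 0 -0.5 -0.2 0 0 0; 0.2 0 -0.6 -0.2 -0.01 0 0; 0.15 0 -0.7 -0.2 -0.01 0 0; 0.1 0 -0.7 -0.2 -0.01 0 0; 0.05 0 -0.6 -0.1 0 0 0; 0 0 -0.7 -0.1 -0.01 0 0; 0 0 -0.7 -0.1 -0.01 0 0")

```text
time: 18.05
tcp_pos: [0.4582, 0.3364, 0.1084]
tool_rot: [1.992, 1.508, 0.579]
force: [-0.1, 0.5, -2.0]
gripper_width: 0.0427
```

arm_command(increments="0 0 -0.6 -0.1 0 0 0; 0 0 -0.7 0 -0.01 0 0; 0 0 -0.7 0 -0.01 0 0; 0 0 -0.7 0 0 0 0; 0 0 -0.6 0 -0.01 0 0; 0 0 -0.7 0 -0.01 0 0; 0 0 -0.7 0.1 -0.01 0 0; 0 0 -0.6 0.1 0 0 0")

```text
time: 18.85
tcp_pos: [0.4214, 0.347, 0.0713]
tool_rot: [1.953, 1.48, 0.611]
force: [-0.8, 1.0, -0.5]
gripper_width: 0.0425
```

```bash
python3 - <<'E'
from plan import *
log("0.3 0 -0.6 -0.2 -0.01 0 0; 0.25 0 -0.5 -0.2 0 0 0; 0.2 0 -0.6 -0.2 -0.01 0 0; 0.15 0 -0.7 -0.2 -0.01 0 0; 0.1 0 -0.7 -0.2 -0.01 0 0; 0.05 0 -0.6 -0.1 0 0 0; 0 0 -0.7 -0.1 -0.01 0 0; 0 0 -0.7 -0.1 -0.01 0 0")
log("0 0 -0.6 -0.1 0 0 0; 0 0 -0.7 0 -0.01 0 0; 0 0 -0.7 0 -0.01 0 0; 0 0 -0.7 0 0 0 0; 0 0 -0.6 0 -0.01 0 0; 0 0 -0.7 0 -0.01 0 0; 0 0 -0.7 0.1 -0.01 0 0; 0 0 -0.6 0.1 0 0 0")
print(rep()[0],cur()[0],bot.state()['force'],bot.state()['joint_pos'].round(2),R.from_matrix(rep()[1].T@cur()[1]).magnitude())
s=snap('scene','s13'); cv2.imwrite('pics/s13z.png',cv2.resize(s['pixels'][50:220,300:480,::-1],None,fx=3,fy=3))
E
```

```text
[0.421423   0.34724342 0.07139895] [0.4213854  0.34696747 0.07130379] [-0.75140791  0.95054283 -0.4861903 ] [-0.58  0.37 -0.76  2.1   1.17  1.2  -2.3 ] 0.002152651731108858
```

View pics/s13z.png

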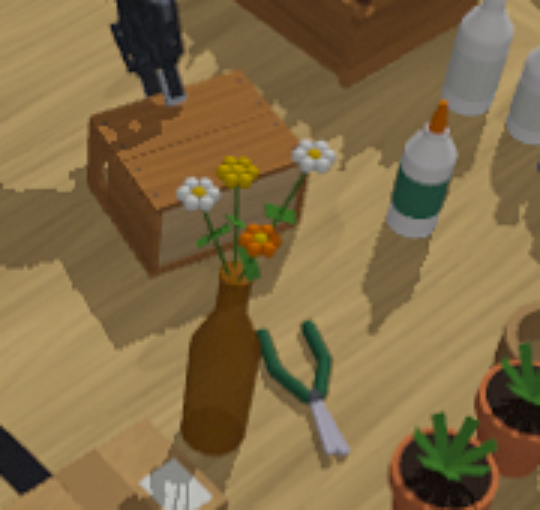

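arm_command(increments="0 0 0 -0.6 0 0 0; 0 0 0 -0.8 0 0 0; 0 0 0 -1 0 0 0; 0 0 0 -1.2 0 0 0; 0 0 0 -1.5 0 0 0; 0 0 0 -2 0 0 0; 0 0 0 -2 0 0 0; 0 0 0 -2 0 0 0")

```text
time: 19.7
tcp_pos: [0.3452, 0.3682, 0.152]
tool_rot: [1.953, 1.48, 0.612]
force: [0.3, 0.7, -0.2]
gripper_width: 0.0426
```

```bash
python3 - <<'E'
from plan import *
log("0 0 0 -0.6 0 0 0; 0 0 0 -0.8 0 0 0; 0 0 0 -1 0 0 0; 0 0 0 -1.2 0 0 0; 0 0 0 -1.5 0 0 0; 0 0 0 -2 0 0 0; 0 0 0 -2 0 0 0; 0 0 0 -2 0 0 0")
p,M=rep();print(p,cur()[0],bot.state()['force'],bot.state()['joint_pos'].round(2))
t=snap('top','t14'); c=cloud(t).reshape(-1,3)
for lo,hi in ((-.45,-.22),(.18,.45)):
    q=c[(c[:,2]>.085)&(c[:,2]<.11)&(c[:,0]>.37)&(c[:,0]<.60)&(c[:,1]>lo)&(c[:,1]<hi)]
    A=np.c_[q[:,:2],np.ones(len(q))]; print(len(q),np.linalg.lstsq(A,q[:,2],rcond=None)[0],cv2.minAreaRect((q[:,:2]*1000).astype(np.float32)))
j=c[(c[:,2]>.06)&(c[:,2]<.11)&(c[:,0]>.55)&(c[:,1]<-.42)&(c[:,1]>-.56)&(c[:,0]<.68)]; print('jar',j.min(0),j.max(0))
E
```

```text
[0.34604636 0.36818464 0.15014429] [0.34518306 0.36822429 0.15195219] [ 0.33196589  0.66501341 -0.24141651] [-0.63  0.22 -0.87  2.06  0.96  1.33 -2.22]
2656 [ 0.00093357 -0.00320305  0.0985658 ] ((462.3844909667969, -336.6472473144531), (150.95697021484375, 183.4909210205078), 0.9821388721466064)
2568 [0.00297693 0.00143396 0.09793092] ((468.5106506347656, 332.99072265625), (181.529541015625, 152.02740478515625), 75.22000885009766)
jar [ 0.58752274 -0.52287507  0.06051386] [ 0.65779551 -0.45678143  0.10762697]
```

View pics/t14.png

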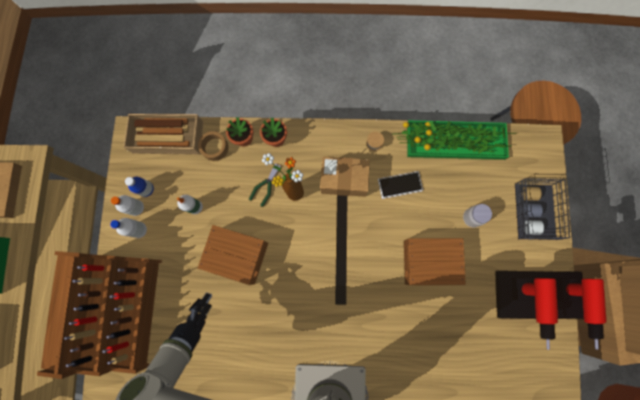

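```bash
python3 - <<'E'
from plan import *
p,M=rep(); N=Rt(.0101)
A=np.array([.42,.22,.26]);B=np.array([.47,-.2,.28]);Cc=np.array([.478,-.475,.22])
e=plan(lin(p,M,A,N,8),-1,(p,M)); print(e[0]); 
e2=plan(lin(*e,B,N,14)+lin(B,N,Cc,N,10),-1,e); print(e2[0])
E
```

```text
-1 -1.5 2 0 0.1 0.01 -0.03; -1 -1.6 1.8 -0.2 0.09 0.02 -0.04; -1 -1.7 1.8 -0.4 0.1 0.01 -0.03; -1 -1.7 1.7 -0.6 0.1 0.01 -0.03; -1 -1.8 1.6 -0.8 0.1 0.02 -0.04; -1 -1.7 1.5 -1 0.09 0.01 -0.03; -1 -1.9 1.2 -1.1 0.1 0.02 -0.03; -1 -1.8 1.1 -1.2 0.1 0.01 -0.04 

[0.41961755 0.220095   0.25976635]
-1 -3 0.3 -0.1 0 0 0; -1 -3 0.3 -0.2 0 0 0; -1 -3 0.4 -0.1 0 0 0; -1 -3 0.3 -0.2 0 0 0; -1 -3 0.3 -0.1 0 0 0; -1 -3 0.3 -0.2 0 0 0; -1 -3 0.3 -0.1 0 0 0; -1 -3 0.4 -0.2 0 0 0 

-1 -3 0.3 -0.1 0 0 0; -1 -3 0.3 -0.2 0 0 0; -1 -3.1 0.3 -0.1 0 0 0; -1 -3 0.3 -0.2 0 0 0; -1 -3 0.4 -0.1 0 0 0; -1 -3 0.3 -0.2 0 0 0; -1 -2.7 0 0.6 0 0 0; -1 -2.8 0.1 0.6 0 0 0 

-1 -2.7 0 0.6 0 0 0; -1 -2.8 0.1 0.6 0 0 0; -1 -2.7 0 0.6 0 0 0; -1 -2.8 0.1 0.6 0 0 0; -1 -2.7 0 0.6 0 0 0; -1 -2.8 0.1 0.6 0 0 0; -1 -2.7 0 0.6 0 0 0; -1 -2.8 0.1 0.6 0 0 0 

[ 0.47843747 -0.4751676   0.21992756]
```

arm_command(increments="0 -1.5 2 0 0.1 0.01 -0.03; 0 -1.6 1.8 -0.2 0.09 0.02 -0.04; 0 -1.7 1.8 -0.4 0.1 0.01 -0.03; 0 -1.7 1.7 -0.6 0.1 0.01 -0.03; 0 -1.8 1.6 -0.8 0.1 0.02 -0.04; 0 -1.7 1.5 -1 0.09 0.01 -0.03; 0 -1.9 1.2 -1.1 0.1 0.02 -0.03; 0 -1.8 1.1 -1.2 0.1 0.01 -0.04")

```text
time: 20.55
tcp_pos: [0.4099, 0.2267, 0.2562]
tool_rot: [2.206, 2.182, 0.032]
force: [-0.1, 0.4, -0.6]
gripper_width: 0.0427
```

arm_command(increments="-1 -3 0.3 -0.1 0 0 0; -1 -3 0.3 -0.2 0 0 0; -1 -3 0.4 -0.1 0 0 0; -1 -3 0.3 -0.2 0 0 0; -1 -3 0.3 -0.1 0 0 0; -1 -3 0.3 -0.2 0 0 0; -1 -3 0.3 -0.1 0 0 0; -1 -3 0.4 -0.2 0 0 0")

```text
time: 21.35
tcp_pos: [0.4318, -0.0137, 0.2713]
tool_rot: [2.205, 2.179, 0.031]
force: [0.6, 0.6, -0.1]
gripper_width: 0.0854
```

```bash
python3 - <<'E'
from plan import *
print(cur()[0],cur()[1].round(3).tolist(),bot.state()['joint_pos'].round(2))
rebase(); p,M=rep()
N=Rt(.0101);B=np.array([.47,-.2,.28]);Cc=np.array([.478,-.475,.22])
e2=plan(lin(p,M,B,N,8)+lin(B,N,Cc,N,8),-1,(p,M)); print(e2[0])
E
```

```text
[ 0.43176554 -0.01371481  0.27134877] [[0.013, 0.999, 0.043], [1.0, -0.012, -0.015], [-0.015, 0.044, -0.999]] [ 0.06 -0.15 -0.13  1.86 -0.    1.39 -0.08]
-1 -2.3 0.5 -0.1 0.01 0 0; -1 -2.3 0.5 0 0 0 -0.01; -1 -2.4 0.5 -0.1 0.01 0.01 0; -1 -2.3 0.5 0 0 0 0; -1 -2.3 0.5 -0.1 0.01 0 0; -1 -2.4 0.5 -0.1 0 0 -0.01; -1 -2.3 0.4 -0.1 0.01 0 0; -1 -2.3 0.5 -0.1 0 0.01 0 

-1 -3.5 0.1 0.7 0 0 0; -1 -3.4 0 0.8 0 0 0; -1 -3.5 0.1 0.7 0 0 0; -1 -3.4 0.1 0.7 0 0 0; -1 -3.4 0 0.8 0 0 0; -1 -3.5 0.1 0.7 0 0 0; -1 -3.4 0.1 0.7 0 0 0; -1 -3.5 0.1 0.8 0 0 0 

[ 0.47849461 -0.4754125   0.21969739]
```

arm_command(increments="-1 -2.3 0.5 -0.1 0.01 0 0; -1 -2.3 0.5 0 0 0 -0.01; -1 -2.4 0.5 -0.1 0.01 0.01 0; -1 -2.3 0.5 0 0 0 0; -1 -2.3 0.5 -0.1 0.01 0 0; -1 -2.4 0.5 -0.1 0 0 -0.01; -1 -2.3 0.4 -0.1 0.01 0 0; -1 -2.3 0.5 -0.1 0 0.01 0")

```text
time: 22.15
tcp_pos: [0.4706, -0.199, 0.2799]
tool_rot: [-2.211, -2.23, -0.009]
force: [0.7, 0.3, 0.2]
gripper_width: 0.0856
```

arm_command(increments="-1 -3.5 0.1 0.7 0 0 0; -1 -3.4 0 0.8 0 0 0; -1 -3.5 0.1 0.7 0 0 0; -1 -3.4 0.1 0.7 0 0 0; -1 -3.4 0 0.8 0 0 0; -1 -3.5 0.1 0.7 0 0 0; -1 -3.4 0.1 0.7 0 0 0; -1 -3.5 0.1 0.8 0 0 0")

```text
time: 22.95
tcp_pos: [0.4788, -0.4753, 0.2194]
tool_rot: [-2.212, -2.23, -0.009]
force: [0.3, 0.0, 0.3]
gripper_width: 0.0853
```

```bash
python3 - <<'E'
from plan import *
for i in range(4): s=snap('wrist','w15')
print(cur()[0],cur()[1].round(3).tolist(),bot.state()['joint_pos'].round(2))
rebase(); p,M=rep()
N=Rt(.0101);D=np.array([.478,-.475,.055])
e=plan(lin(p,M,D,N,7),-1,(p,M)); print(e[0])
E
```

```text
[ 0.4782436  -0.47457037  0.21882644] [[-0.006, 1.0, 0.002], [1.0, 0.006, 0.005], [0.005, 0.002, -1.0]] [ 0.53  0.44  0.27  1.32 -0.12  1.4   0.8 ]
-1 0 0 2.3 0 0 0; -1 0 0 2.4 0 0 0; -1 -0.1 0 2.3 0 0 0; -1 0 0 2.4 0 0 0; -1 0 0 2.3 0 0 0; -1 0 -0.1 2.3 0 0 0; -1 0 0 2.4 0 -0.01 0; -1 0 0 0 0 0 0 

[ 0.4776103  -0.47468704  0.05482161]
```

View pics/w15.png

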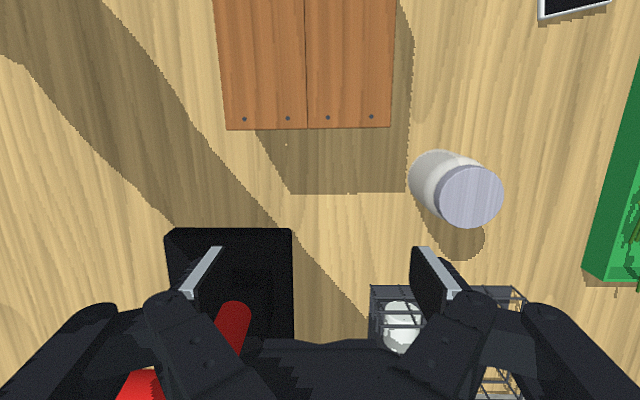

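```bash
python3 - <<'E'
from plan import *
c=cloud(dict(np.load('pics/t14.npz'))).reshape(-1,3)
for lo in np.arange(-.70,-.42,.02):
    q=c[(c[:,0]>.38)&(c[:,0]<.57)&(c[:,1]>lo)&(c[:,1]<lo+.02)]; print(round(lo,2),q[:,2].max().round(3), q[q[:,2]>.004][:,0].max().round(3) if (q[:,2]>.004).any() else '')
E
```

```text
-0.7 0.089 0.57
-0.68 0.218 0.57
-0.66 0.234 0.57
-0.64 0.234 0.555
-0.62 0.232 0.565
-0.6 0.074 0.562
-0.58 0.042 0.565
-0.56 0.041 0.564
-0.54 0.008 0.568
-0.52 0.009 0.567
-0.5 0.009 0.567
-0.48 0.008 0.57
-0.46 0.007 0.569
-0.44 0.104 0.569
```

arm_command(increments="-1 0 0 2.3 0 0 0; -1 0 0 2.4 0 0 0; -1 -0.1 0 2.3 0 0 0; -1 0 0 2.4 0 0 0; -1 0 0 2.3 0 0 0; -1 0 -0.1 2.3 0 0 0; -1 0 0 2.4 0 -0.01 0; -1 0 0 0 0 0 0")

```text
time: 23.95
tcp_pos: [0.4777, -0.4713, 0.0527]
tool_rot: [2.21, 2.231, -0.002]
force: [-0.3, 0.3, -0.3]
gripper_width: 0.0853
```

```bash
python3 - <<'E'
from plan import *
s=snap('wrist','w16'); s=snap('wrist','w16')
print(cur()[0],bot.state()['force'],bot.state()['joint_pos'].round(2))
rebase(); p,M=rep(); N=Rt(.0101)
E=np.array([.481,-.150,.055]); 
e=plan(lin(p,M,E,N,40),-1,(p,M)); print(e[0])
E
```

```text
[ 0.47883144 -0.4737685   0.05644704] [-0.10558652 -0.20447554  0.6207627 ] [ 0.53  0.55  0.25  1.51 -0.14  1.09  0.82]
-1 0.8 0 0 0 0 0; -1 0.8 0 0 0 0 0; -1 0.8 0 0 0 0 0; -1 0.8 0 0 0 0 0; -1 0.8 0.1 0 0 0 0; -1 0.9 0 0 0 0 0; -1 0.8 0 0 0 0 0; -1 0.8 0 0 0 0 0 

-1 0.8 0 0 0 0 0; -1 0.8 0 0 0 0 0; -1 0.8 0 0 0 0 0; -1 0.8 0 0 0 0 0; -1 0.8 0.1 0 0 0 0; -1 0.8 0 0 0 0 0; -1 0.8 0 0 0 0 0; -1 0.8 0 0 0 0 0 

-1 0.9 0 0 0 0 0; -1 0.8 0 0 0 0 0; -1 0.8 0 0 0 0 0; -1 0.8 0 0 0 0 0; -1 0.8 0.1 0 0 0 0; -1 0.8 0 0 0 0 0; -1 0.8 0 0 0 0 0; -1 0.8 0 0 0 0 0 

-1 0.8 0 0 0 0 0; -1 0.8 0 0 0 0 0; -1 0.9 0 0 0 0 0; -1 0.8 0 0 0 0 0; -1 0.8 0.1 0 0 0 0; -1 0.8 0 0 0 0 0; -1 0.8 0 0 0 0 0; -1 0.8 0 0 0 0 0 

-1 0.8 0 0 0 0 0; -1 0.8 0 0 0 0 0; -1 0.8 0 0 0 0 0; -1 0.8 0 0 0 0 0; -1 0.8 0.1 0 0 0 0; -1 0.9 0 0 0 0 0; -1 0.8 0 0 0 0 0; -1 0.8 0 0 0 0.01 0 

[ 0.48108056 -0.14974173  0.05483786]
```

View pics/w16.png

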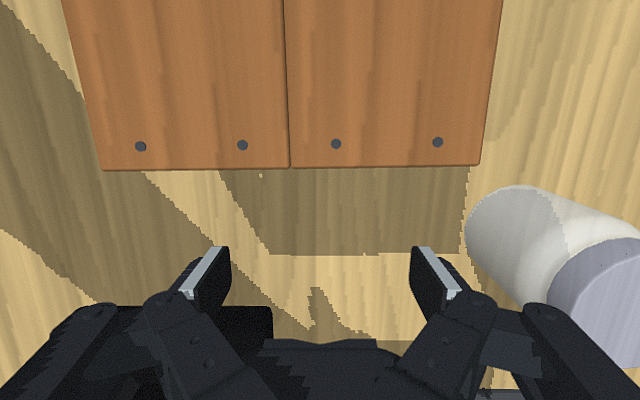

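arm_command(increments="-1 0.8 0 0 0 0 0; -1 0.8 0 0 0 0 0; -1 0.8 0 0 0 0 0; -1 0.8 0 0 0 0 0; -1 0.8 0.1 0 0 0 0; -1 0.9 0 0 0 0 0; -1 0.8 0 0 0 0 0; -1 0.8 0 0 0 0 0")

```text
time: 24.85
tcp_pos: [0.4786, -0.4099, 0.0554]
tool_rot: [2.209, 2.224, -0.004]
force: [-0.3, -4.1, 2.6]
gripper_width: 0.0854
```

arm_command(increments="-1 0.8 0 0 0 0 0; -1 0.8 0 0 0 0 0; -1 0.8 0 0 0 0 0; -1 0.8 0 0 0 0 0; -1 0.8 0.1 0 0 0 0; -1 0.8 0 0 0 0 0; -1 0.8 0 0 0 0 0; -1 0.8 0 0 0 0 0")

```text
time: 25.65
tcp_pos: [0.4793, -0.3461, 0.0553]
tool_rot: [2.209, 2.223, -0.003]
force: [-0.1, -6.1, 5.5]
gripper_width: 0.0853
```

```bash
cat >> plan.py <<'E'
def meas(t,ylo,yhi):
    c=cloud(t).reshape(-1,3); q=c[(c[:,2]>.085)&(c[:,2]<.11)&(c[:,0]>.37)&(c[:,0]<.60)&(c[:,1]>ylo)&(c[:,1]<yhi)]
    A=np.c_[q[:,:2],np.ones(len(q))]; k=np.linalg.lstsq(A,q[:,2],rcond=None)[0]
    print(len(q),'slope',k[:2].round(3),cv2.minAreaRect((q[:,:2]*1000).astype(np.float32)), 'yrange',np.percentile(q[:,1],[1,99]).round(3))
E
python3 - <<'E'
from plan import *
s=snap('scene','s17'); print(cur()[0],bot.state()['force'],bot.state()['gripper_width']); meas(s,-.5,.1)
cv2.imwrite('pics/s17z.png',cv2.resize(s['pixels'][100:320,100:420,::-1],None,fx=2.4,fy=2.4))
E
```

```text
[ 0.47953131 -0.34432756  0.05507931] [-0.38738947 -3.24985041  4.09202792] 0.08539651290953464
2952 slope [-0.007 -0.004] ((485.9790344238281, -329.2098388671875), (171.26051330566406, 374.3241271972656), 10.503130912780762) yrange [-0.472 -0.158]
```

View pics/s17z.png

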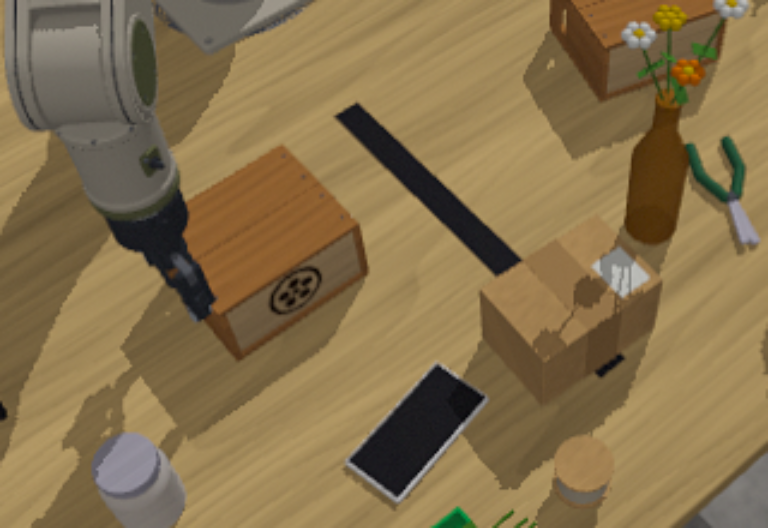

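arm_command(increments="-1 0.9 0 0 0 0 0; -1 0.8 0 0 0 0 0; -1 0.8 0 0 0 0 0; -1 0.8 0 0 0 0 0; -1 0.8 0.1 0 0 0 0; -1 0.8 0 0 0 0 0; -1 0.8 0 0 0 0 0; -1 0.8 0 0 0 0 0")

```text
time: 26.5
tcp_pos: [0.4797, -0.2812, 0.0548]
tool_rot: [2.209, 2.223, -0.003]
force: [-0.1, -5.7, 4.3]
gripper_width: 0.0853
```

arm_command(increments="-1 0.8 0 0 0 0 0; -1 0.8 0 0 0 0 0; -1 0.9 0 0 0 0 0; -1 0.8 0 0 0 0 0; -1 0.8 0.1 0 0 0 0; -1 0.8 0 0 0 0 0; -1 0.8 0 0 0 0 0; -1 0.8 0 0 0 0 0")

```text
time: 27.3
tcp_pos: [0.4802, -0.2161, 0.0543]
tool_rot: [2.209, 2.224, -0.003]
force: [0.1, -5.8, 3.9]
gripper_width: 0.0853
```

arm_command(increments="-1 0.8 0 0 0 0 0; -1 0.8 0 0 0 0 0; -1 0.8 0 0 0 0 0; -1 0.8 0 0 0 0 0; -1 0.8 0.1 0 0 0 0; -1 0.8 0 0 0 0 0; -1 0.6 0 0 0 0 0; -1 0.3 0 0 0 0 0")

```text
time: 28.1
tcp_pos: [0.4807, -0.1586, 0.0538]
tool_rot: [2.209, 2.225, -0.003]
force: [-0.2, -6.5, 5.0]
gripper_width: 0.0856
```

```bash
python3 - <<'E'
from plan import *
s=snap('scene','s18'); print(cur()[0],bot.state()['force'],bot.state()['gripper_width'])
cv2.imwrite('pics/s18z.png',cv2.resize(s['pixels'][100:320,100:420,::-1],None,fx=2.4,fy=2.4))
E
```

```text
[ 0.48066623 -0.15818977  0.05376066] [ 0.43309131 -3.13007234  2.53470843] 0.08556424001953018
```

View pics/s18z.png

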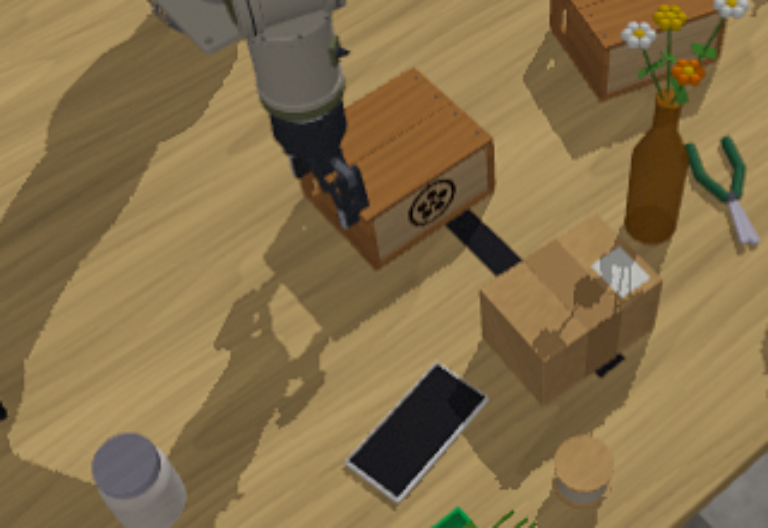

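Measure the crate's top-rim far edge and stamp: stamp centre at crop (433,201), far face corners (380,265) bottom-left and (493,187) bottom-right.

```bash
python3 - <<'E'
from plan import *
s=dict(np.load('pics/s18.npz'))
P={}
for n,(u,v,z) in dict(stamp=(433,201,.05),bl=(381,267,0.),br=(493,188,0.),tl=(366,222,.1),tr=(492,139,.1)).items():
    P[n]=pt(s,100+u/2.4,100+v/2.4,z); print(n,P[n].round(3),pt(s,100+u/2.4,100+v/2.4).round(3))
for a,b in (('bl','br'),('tl','tr')):
    d=P[b]-P[a]; print('len',np.linalg.norm(d),'yaw',np.rad2deg(np.arctan2(-d[0],d[1])),'mid',(P[a]+P[b])/2)
print('line y at .54',-.0341+.0101*.54)
E
```

```text
stamp [ 0.538 -0.054  0.05 ] [ 0.541 -0.056  0.055]
bl [ 0.542 -0.138  0.   ] [ 0.543 -0.138  0.001]
br [0.537 0.035 0.   ] [0.544 0.029 0.011]
tl [ 0.546 -0.148  0.1  ] [ 0.543 -0.146  0.096]
tr [0.544 0.031 0.1  ] [0.477 0.083 0.001]
len 0.17274581595130473 yaw 1.6595088383951058 mid [ 0.53987899 -0.0516689   0.        ]
len 0.17871219911785471 yaw 0.6401291352269147 mid [ 0.54453512 -0.05847561  0.1       ]
line y at .54 -0.028645999999999998
```

arm_command(increments="-1 0.5 0 0 0 0 0; -1 0.6 0 0 0 0 0; -1 0.6 0 0 0 0 0; -1 0.5 0 0 0 0 0; -1 0.3 0 0 0 0 0; -1 0.2 0 0 0 0 0; -1 0 0 0 0 0 0; -1 0 0 0 0 0 0")

```text
time: 28.95
tcp_pos: [0.4804, -0.1317, 0.0534]
tool_rot: [2.21, 2.225, -0.003]
force: [0.2, -3.6, 1.8]
gripper_width: 0.085
```

arm_command(increments="-1 -0.5 0 0 0 0 0; -1 -1 0 0 0 0 0; -1 -1.5 0 0 0 0 0; -1 -2 0 -0.5 0 0 0; -1 -2 0 -1 0 0 0; -1 -2 0 -2 0 0 0; -1 -2 0 -2 0 0 0; -1 -2 0 -2 0 0 0")

```text
time: 29.75
tcp_pos: [0.4806, -0.2624, 0.1295]
tool_rot: [2.211, 2.226, -0.003]
force: [0.3, -0.4, -0.4]
gripper_width: 0.0854
```

arm_command(increments="-1 -3 0 -2 0 0 0; -1 -3 0 -2 0 0 0; -1 -3 0 -2 0 0 0; -1 -3 0 -2 0 0 0; -1 -3 0 -1 0 0 0; -1 -2 0 0 0 0 0; -1 0 0 0 0 0 0; -1 0 0 0 0 0 0")

```text
time: 30.55
tcp_pos: [0.4817, -0.4308, 0.2192]
tool_rot: [2.211, 2.226, -0.003]
force: [-0.7, 0.0, 0.4]
gripper_width: 0.085
```

```bash
python3 - <<'E'
from plan import *
print(cur()[0],bot.state()['force'])
t=snap('top','t19'); meas(t,-.16,.1); meas(t,.18,.45)
px=t['pixels'].astype(int); d=px.sum(2)<170; d[:200]=0; d[302:]=0; d[:,:325]=0; d[:,360:]=0
P=np.array([pt(t,u,v,0)[:2] for v,u in np.argwhere(d)]); P=P[(P[:,0]<.375)]; print('tape near',P.mean(0),len(P))
for nm,(u,v) in dict(jar=(480,215),glue=(187,203),parcel=(345,175),vase=(293,190)).items(): print(nm,pt(t,u,v).round(3))
cv2.imwrite('pics/t19z.png',cv2.resize(t['pixels'][140:320,180:500,::-1],None,fx=2.5,fy=2.5,interpolation=cv2.INTER_CUBIC))
s=snap('scene','s19')
E
```

```text
[ 0.48169334 -0.43075407  0.21919572] [-0.71671618  0.01245506  0.43419786]
2637 slope [ 0.002 -0.001] ((467.1037902832031, -32.124786376953125), (151.09906005859375, 180.03659057617188), 0.39492741227149963) yrange [-0.122  0.056]
2575 slope [0.005 0.001] ((468.1866455078125, 332.6867370605469), (182.33297729492188, 151.60317993164062), 74.73326873779297) yrange [0.236 0.428]
tape near [ 0.3494202  -0.03077739] 160
jar [ 0.616 -0.485  0.099]
glue [0.631 0.485 0.115]
parcel [ 0.74  -0.036  0.105]
vase [0.678 0.131 0.14 ]
```

View pics/t19z.png

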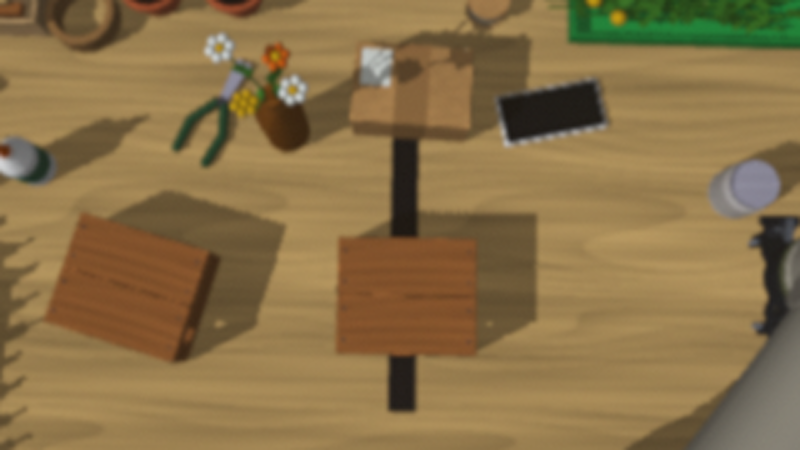

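View pics/s19.png

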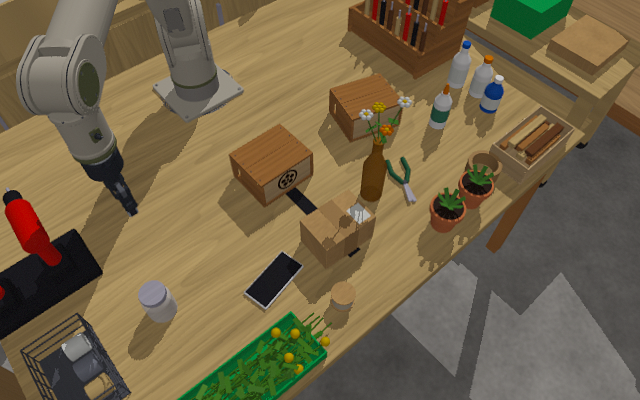

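```bash
python3 -c "
from plant import bot
print(bot.hand_in())"
```

```text
the job is handed in; nothing more can be done
None
```

The job is handed in at about 31 s of the 72 s. Both crates lie on their near long sides, and the stamped one lies across the dispatch line. I saw no verdict, only my own measurements.

**Tipping:** I hooked the open fingers over each crate's far rim, pulled it past balance and lowered it on the inner finger. On the right-hand crate my first hook was too shallow and slipped off the rim. The crate stayed upright and in place, and the second, deeper hook worked.

**Stamp:** It was on the right-hand crate's underside. The left-hand crate's underside looked bare in the side view, though the flowers partly covered it.

**Push:** I pushed the stamped crate onto the tape with both fingers against its end.

Last checks in the camera images:

| Check | Result | Required |
|---|---|---|
| Stamped crate's middle from the tape's centre line | about 3 mm | within 30 mm |
| Stamped crate's angle to square | under 1° | within 12° |
| Tops of both crates | level at about 100 mm | lying flat |
| Other crate from the tape's centre line | about 0.34 m | at least 0.18 m |

- **Other things:** The jar, glue, parcel and vase measured within a few millimetres of where they started. The phone and snips looked unmoved in the pictures.
- **Robot:** It was clear of everything when I handed in.

One move between the crates was cut short by a joint limit. I re-planned from the measured pose, and nothing was touched.

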